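# Pack a loose mould plate with spacer bars until the sprung jaw grips it

## Task

The mould plate lies loose in the setting fixture: pack the gap between it and the sprung jaw by sliding the waiting spacer bars along the bed into it, without lifting them, one at a time and each fully home against the end stop, beginning with the bar nearest the mould plate's side and taking the next one beside it. Stop as soon as the packing is snug, that is when the bar you have just pushed home has pressed the jaw back; leave the remaining bars out on the bed, the plate in its place against the fence, and the other things on the bench where they are.

Things in the scene. Friction and masses are not known exactly. Their poses are not given: they have to be found in the camera images.
- fixture: dark steel bed of the setting fixture, 240 x 204 x 12 mm, fixed to the bench. Origin: centre of its underside; x along the waiting bars towards the end stop, y towards the fence, z up; bed's top at z = 12 mm. Fence: x 0 to 120, y 76 to 98, top z = 38. Low guide beside the first waiting bar: x -119 to -5, y 36 to 74, top z = 22. The mould plate's face at the gap lies at y = 35 mm.
- gap_end (a point): far end of the gap: point on the end stop's face, at the corner with the mould plate's face and the bed (fixture x = 101, y = 35, z = 12 mm). The end stop is 20 mm high. The gap runs from fixture x = 0 to this face, along the mould plate. A bar is fully home when its nose meets the end stop: its origin is then at fixture x = 51, its lug's rear face at x = 1 mm.
- jaw_unit: grey housing of the sprung jaw, 100 x 22 x 26 mm, fixed to the bed at a distance that differs each time. Origin: on the bed's top at fixture x = 0, on the line of the jaw's face when the jaw is fully forward; axes as the fixture's; the housing lies at y -49 to -71 mm. The gap's starting width is 35 mm minus this origin's fixture y: anywhere from 12 to 50 mm.
- jaw (a joint): how far the sprung jaw is pressed back, away from the mould plate (towards fixture -y): 0 fully forward (as at the start), 0.026 m at most. Spring: 3 N to start moving, 5 N at 26 mm; it comes forward again by itself.
- jaw_face (a point): middle of the steel jaw's flat pressing face, at fixture x = 70 mm, 24 mm above the bench; it moves with the jaw. The face is flat from fixture x = 40 to 98; from x = 0 to 40 a ramp leads in, standing 16 mm back at x = 0. The jaw's top is 35 mm above the bench.
- workpiece: the mould plate: loose, aluminium, 98 x 40 x 24 mm, 0.6 kg, two round cavities on top, lying on the bed between the fence and the gap. Origin: centre of its underside.
- bar_1: steel spacer bar, 100 x 18 x 14 mm, about 0.3 kg. Origin: centre of its underside; x along it to its nose, which narrows to 6 mm over the last 14 mm and leads into the gap; z up. Push lug on the rear end: rear face at x = -50 mm, 12 mm along x, 13 wide, top 43 mm above the underside. The first: lies along the low guide. They wait side by side, pitch 18.8 mm, in front of the gap.
- bar_2: steel spacer bar, 100 x 18 x 14 mm, about 0.3 kg. Origin: centre of its underside; x along it to its nose, which narrows to 6 mm over the last 14 mm and leads into the gap; z up. Push lug on the rear end: rear face at x = -50 mm, 12 mm along x, 13 wide, top 43 mm above the underside. The second: beside the first. They wait side by side, pitch 18.8 mm, in front of the gap.
- bar_3: steel spacer bar, 100 x 18 x 14 mm, about 0.3 kg. Origin: centre of its underside; x along it to its nose, which narrows to 6 mm over the last 14 mm and leads into the gap; z up. Push lug on the rear end: rear face at x = -50 mm, 12 mm along x, 13 wide, top 43 mm above the underside. The third: beside the second. They wait side by side, pitch 18.8 mm, in front of the gap.
- bar_4: steel spacer bar, 100 x 18 x 14 mm, about 0.3 kg. Origin: centre of its underside; x along it to its nose, which narrows to 6 mm over the last 14 mm and leads into the gap; z up. Push lug on the rear end: rear face at x = -50 mm, 12 mm along x, 13 wide, top 43 mm above the underside. The fourth: outermost. They wait side by side, pitch 18.8 mm, in front of the gap.
- flex_motor: black cylindrical motor that hangs over the bench's front right corner, an obstacle for the arm: about 120 mm across, hanging slightly askew, from 0.38 m above the bench upwards; fixed. Origin: at its lower end. A work lamp with a wide bell hangs over the bench's left side.
- insert: bystander: small machined mould insert, 32 x 38 x 20 mm, on the bench beyond the fence
- compound_bar: bystander: block of polishing compound, 39 x 89 x 32 mm, on the bench on the jaw's side
- scriber: bystander: scriber, 148 mm long, lying
- tool_handle: bystander: wooden file handle, 99 mm long, lying

How it is judged:
By the outcome, as a careful person would: the job done as asked, in the order asked, and still so for the second after the job is handed in, with the robot touching nothing.
It also fails if it takes over 64 s, if anything falls off the work surface, if the arm or the gripper's body presses on something with over 40 N, if the wrist force passes 120 N, or if a joint passes its speed limit or range.

## Robot

A 6-joint arm with a two-finger parallel gripper is mounted at the origin on a cart in front of the work surface, level with it; the furniture and walls round the work are solid. World frame = base frame: x ahead of the robot, y to its left, z up, the work surface at z = 0. Lengths are in m, angles in degrees, forces in N, time in s.
With the tool pointing down it reaches from about 0.4 to 0.825 m from the base axis. Payload 7 kg.
Tool frame: the origin (TCP) lies midway between the tips of the shut fingers; the grasp point (between the pads) lies 19 mm behind it; x points along the fingers, z is the direction in which the jaws open and shut, and the axes are right-handed (so a half turn about x gives the same grasp; the last joint's range is limited). The gripper opens to 88 mm and grips with 3 to 60 N. Pads are 19 mm wide; open, the fingers measure 130 mm over their backs; the gripper's body (78 mm by 193 mm) begins 47 mm behind the grasp point.
Start: joints at [-53.795, 20.546, 0.682, 0, -70.136, -16.507], TCP at [0.227, -0.635, 0.227] pointing down, gripper open.
Joint ranges: [-176.03, 176.03], [-82.01, 121.73], [-58.28, 71.71], [-173.87, 95.51], [-174.79, -0.11], [-173.66, 173.66]. Speed limits (degrees/s): [136.94, 136.94, 172.46, 180, 180, 180].

## Interface

Orientations are given as [roll, pitch, yaw] about the fixed x, y, z axes, in that order (R = Rz(yaw) Ry(pitch) Rx(roll)).
In Python, from plant import ctrl gives the robot as it stands.
- The arm moves only by the tool servo_tool, never from a script. Its argument "motion" is a list of rows, each an object with "offset": the shift along the tool's x, y, z in m, a list of three; "roll": the turn about the tool's x in degrees; "claw": the opening, from -1 (shut) to 1 (fully open), so that 0 is half open. In form: [{"offset": [x, y, z], "roll": roll, "claw": claw}, ...]. A call has 1 to 12 rows; each row shifts and turns the commanded pose from where the row before left it, along the tool's axes as they then stand; what a row does not reach is not made up. A row lasts 1/8 s, in which the tool goes at most 62.5 mm and 10.7 degrees, less where a joint would pass 70% of its speed; a pose out of reach is approached as far as the arm can. A call is refused whole if a number of a shift passes 0.0625 or a number of a turn 10.7, either way. A call with a gripper value outside its range is refused whole. The fingers move at their own pace and stop on an object; the grip force is fixed at half the most. Time passes only in rows, so rows that do not move let the fingers close. It gives the time, the measured TCP pose, the force and the opening at its end, in the units of the state.
- ctrl.get_obs(): the state, without advancing time (a new reading comes with each control period).
- ctrl.snapshot(name): name is "side" or "top" or "wrist"; returns a dict with "frame" (420x560x3 uint8, blue, green, red), "z_map" (420x560 float32, m along the optical axis (not along the pixel's ray), 0 where there is no reading), "mtx" (3x3 intrinsics, pixels), "extrinsics" (4x4, takes a point from camera to world coordinates). Camera axes: x right, y up, looking along -z (the intrinsics and any distortion apply to the point x, -y, -z); pixel columns grow to the right and rows downward; lengths in m; the calibration is good to about 2 mm. A picture is of the moment at which its call begins.
- ctrl.close_job(): hands the job in, once; it reports no verdict.
The state is a dict: "clock": time; "joint_pos": joint angles; "qvel": joint speeds; "tau": joint torques, N m; "tool_pos": TCP position; "orientation": TCP orientation; "force": force on the tool from outside, world axes, zero at the start; "moment": the same for the moment, N m; "opening": finger opening in m.
Only numpy, scipy, OpenCV 4.12 (cv2) and the standard library are available. Lean on these libraries where they do the work, as an engineer would, in place of code of your own. Each camera call takes 0.05 s, during which the arm holds its last target.

## Working session

There is one attempt and no reset: what is moved stays moved. The work goes in short steps, Python scripts to look and compute and a tool call to move; the robot and the scene stay as the last step left them, time stands still between calls to the robot, and variables do not carry over. Pictures are saved under pics/ and viewed, and the job is handed in when it is done.

Besides the shell and the picture viewer there is one more tool, called after ">>>" by a JSON object that holds its "method" and its "body". servo_tool: Moves the arm, as the interface text tells. Its arguments: {"type":"object","properties":{"motion":{"type":"array"}},"required":["motion"]}

```bash
mkdir -p pics; ls; cat > h.py <<'E'
import numpy as np,cv2
from plant import ctrl
def snap(n,tag):
    s=ctrl.snapshot(n); cv2.imwrite(f'pics/{tag}.png',s['frame']); np.savez(f'{tag}.npz',**{k:np.array(v) for k,v in s.items()}); return s
def cloud(s):
    z=s['z_map'];K=np.array(s['mtx']);T=np.array(s['extrinsics'])
    v,u=np.mgrid[:z.shape[0],:z.shape[1]]
    x=(u-K[0,2])/K[0,0]*z;y=(v-K[1,2])/K[1,1]*z
    P=np.stack([x,-y,-z],-1)@T[:3,:3].T+T[:3,3]
    P[z==0]=np.nan
    return P
E
python3 - <<'E'
from h import *
for n in ['top','side','wrist']:
    s=snap(n,n+'0');print(n,np.round(s['mtx'],1).tolist(),np.round(s['extrinsics'],3).tolist(),[k for k in s])
print(ctrl.get_obs())
E
```

```text
pics
top [[532.3, 0.0, 279.4], [0.0, 532.3, 202.7], [0.0, 0.0, 1.0]] [[-0.023, 0.998, -0.051, 0.448], [-1.0, -0.023, 0.002, 0.153], [0.001, 0.051, 0.999, 1.595], [0.0, 0.0, 0.0, 1.0]] ['frame', 'z_map', 'mtx', 'extrinsics']
side [[423.4, 0.0, 280.3], [0.0, 423.4, 214.5], [0.0, 0.0, 1.0]] [[0.076, -0.511, 0.856, 1.561], [0.997, 0.042, -0.064, 0.078], [-0.003, 0.858, 0.513, 0.87], [0.0, 0.0, 0.0, 1.0]] ['frame', 'z_map', 'mtx', 'extrinsics']
wrist [[345.7, 0.0, 278.0], [0.0, 345.7, 216.5], [0.0, 0.0, 1.0]] [[-0.338, -0.906, -0.253, 0.158], [0.941, -0.325, -0.092, -0.66], [0.001, -0.27, 0.963, 0.384], [0.0, 0.0, 0.0, 1.0]] ['frame', 'z_map', 'mtx', 'extrinsics']
{'clock': 0.15, 'joint_pos': array([-5.37941532e+01,  2.05822127e+01,  6.44599801e-01, -1.41436838e-02,
       -7.01360722e+01, -1.65048478e+01]), 'qvel': array([ 0.027898  , -0.11902402,  0.08018857, -0.00023621, -0.0395431 ,
       -0.02951017]), 'tau': array([-3.50226517e-03, -5.83273852e+01,  2.93291795e+01,  7.00117663e+00,
        8.82713852e-03, -9.98182145e-05]), 'tool_pos': array([ 0.22736716, -0.63514883,  0.22582782]), 'orientation': array([  6.27634495,  89.92512443, 115.97252951]), 'force': array([ 1.03841805,  0.03583526, -0.46093588]), 'moment': array([0.06359879, 0.02493604, 0.04026631]), 'opening': 0.08716559714084429}
```

View pics/top0.png

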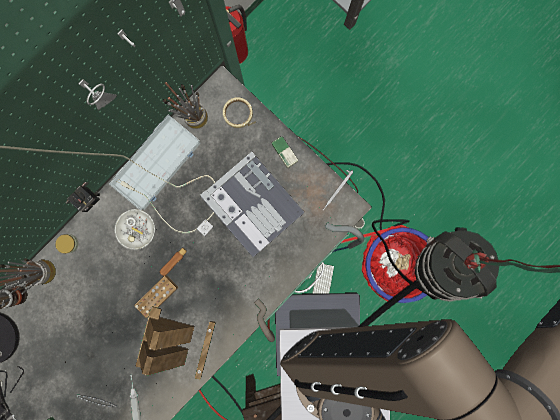

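View pics/side0.png

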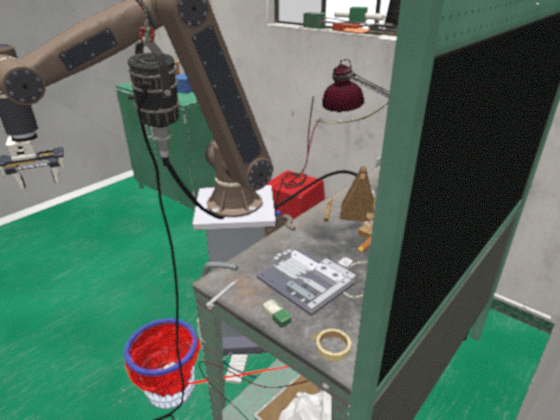

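View pics/wrist0.png

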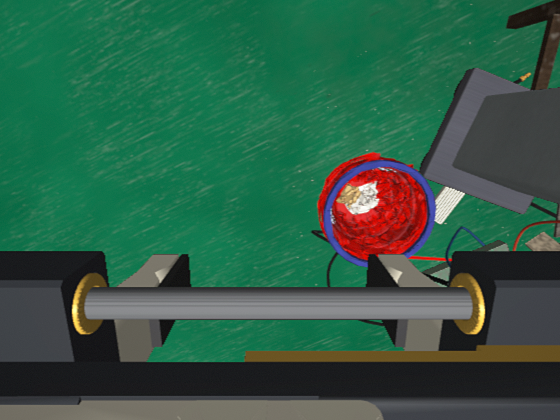

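```bash
python3 - <<'E'
from h import *
s=np.load('top0.npz');c=s['frame'][130:270,180:370];cv2.imwrite('pics/topz.png',cv2.resize(c,None,fx=4.2,fy=4.2,interpolation=cv2.INTER_CUBIC))
P=cloud(s)
for u,v in [(250,200),(240,235),(255,170),(265,215),(300,220),(335,190)]: print(u,v,P[v,u].round(3))
np.save('P0.npy',P)
h=(P[...,2][130:270,180:370]*1000)
cv2.imwrite('pics/toph.png',cv2.resize(np.clip(h*4,0,255).astype(np.uint8),None,fx=4.2,fy=4.2,interpolation=0))
E
```

```text
250 200 [0.538 0.237 0.01 ]
240 235 [0.435 0.268 0.016]
255 170 [0.625 0.219 0.039]
265 215 [0.492 0.192 0.031]
300 220 [ 0.476  0.088 -0.004]
335 190 [ 0.563 -0.018  0.004]<stdin>:7: RuntimeWarning: invalid value encountered in cast
```

View pics/topz.png

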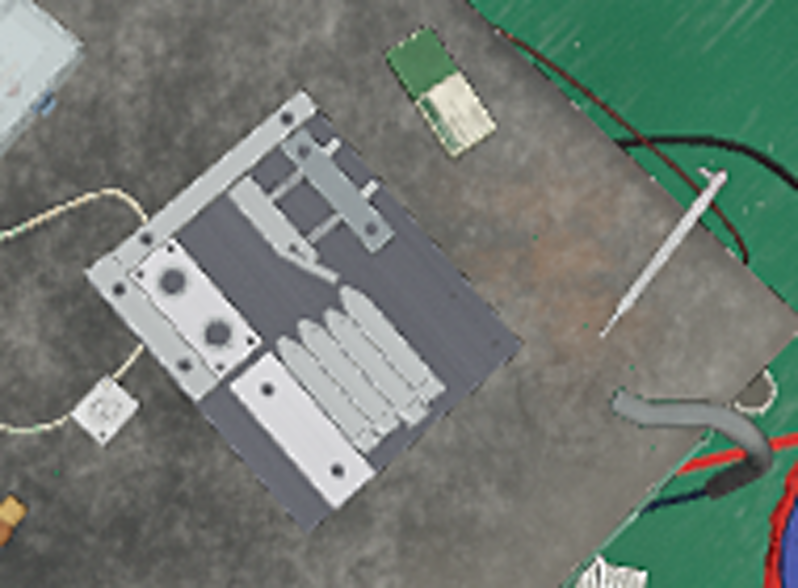

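View pics/toph.png

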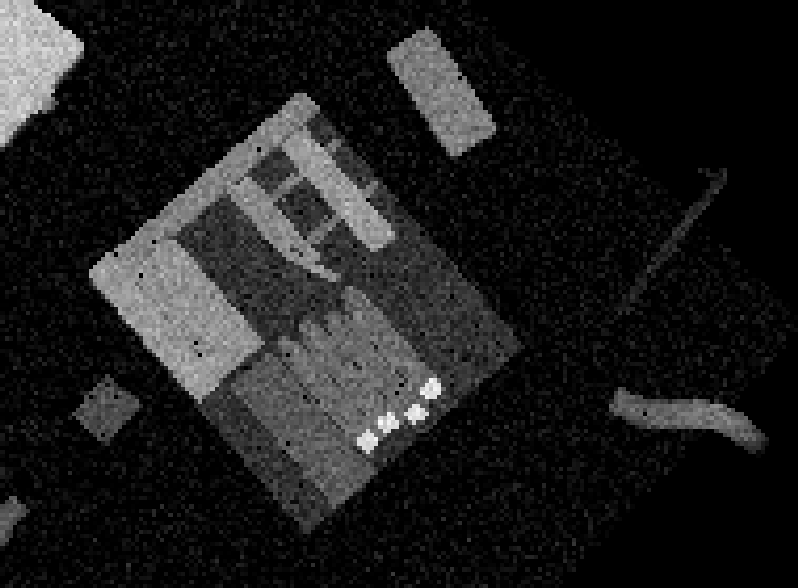

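```bash
python3 - <<'E'
from h import *
P=np.load('P0.npy')
m=np.zeros(P.shape[:2],np.uint8)
z=cv2.medianBlur(np.nan_to_num(P[...,2]).astype(np.float32),3)
m[(z>0.006)&(z<0.07)]=1
n,l,st,c=cv2.connectedComponentsWithStats(m)
k=l[190,240]; k=l[200,250] or k; print(st[k])
Q=P[(l==k)][:, :2]
r=cv2.minAreaRect((Q*1000).astype(np.float32));print(r); print(cv2.boxPoints(r))
# motor
s=np.load('side0.npz');PS=cloud(s)
for (u,v) in [(152,60),(152,80),(155,100),(160,125),(162,150),(135,80),(175,80)]: print('motor',u,v,PS[v,u].round(3))
for (u,v) in [(460,240),(430,265),(490,265),(460,290)]: print('motort',u,v,P[v,u].round(3))
q=PS.reshape(-1,3);q=q[(abs(q[:,0]-.35)<.3)&(abs(q[:,1]+.35)<.25)&(q[:,2]>.2)]
E
```

```text
[ 201  152  103  105 5573]
((525.6998291015625, 230.4707794189453), (240.18955993652344, 199.82337951660156), 40.226924896240234)
[[369.4837  229.19342]
 [498.53302  76.62974]
 [681.91595 231.74814]
 [552.86664 384.31183]]
motor 152 60 [ 0.401 -0.164  0.654]
motor 152 80 [ 0.43  -0.166  0.611]
motor 155 100 [ 0.422 -0.168  0.557]
motor 160 125 [ 0.402 -0.169  0.482]
motor 162 150 [ 0.349 -0.186  0.387]
motor 135 80 [ 0.416 -0.212  0.608]
motor 175 80 [ 0.377 -0.117  0.597]
motort 460 240 [ 0.423 -0.158  0.68 ]
motort 430 265 [ 0.379 -0.114  0.645]
motort 490 265 [ 0.378 -0.217  0.654]
motort 460 290 [ 0.336 -0.159  0.665]
```

```bash
python3 - <<'E'
from h import *
s=np.load('side0.npz');c=s['frame'][0:260,0:280];cv2.imwrite('pics/sidez.png',cv2.resize(c,None,fx=2.3,fy=2.3,interpolation=cv2.INTER_CUBIC))
E
```

```text
(no output)
```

View pics/sidez.png

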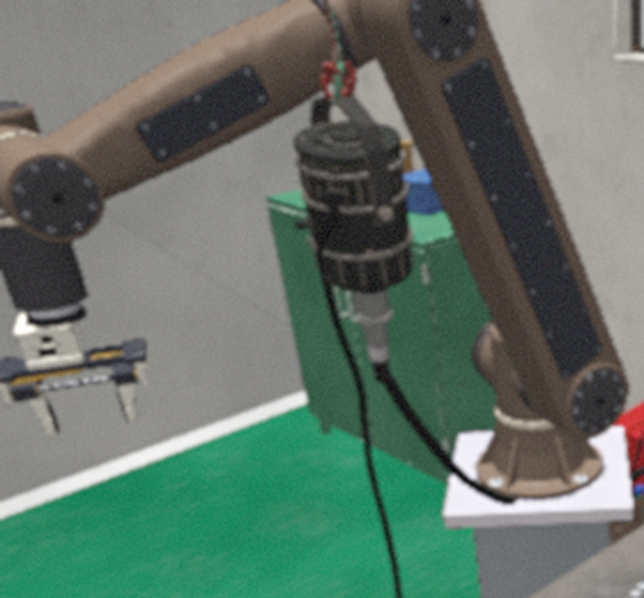

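```bash
python3 - <<'E'
from h import *
s=np.load('side0.npz');PS=cloud(s);P=np.load('P0.npy')
for n,(u,v) in dict(shoulder=(260,172),elbow=(193,8),wrist=(25,86),mid_upper=(226,92),mid_fore=(90,48),fore_edge_bot=(90,72),fore_edge_top=(85,28),base=(235,205),toolfl=(22,135),finger=(20,185),up_l=(205,95),up_r=(250,95)).items(): print(n,PS[v,u].round(3), 'az',np.degrees(np.arctan2(PS[v,u,1],PS[v,u,0])).round(1),'r',np.hypot(*PS[v,u,:2]).round(3))
# rope
for v in range(2,60,6):
  row=PS[v,130:175]; 
  i=np.argsort(np.nan_to_num(s['z_map'][v,130:175],nan=9)+9*(s['z_map'][v,130:175]==0))[:3]
  print('rope',v,130+i,row[i[0]].round(3))
T=np.load('top0.npz')['z_map']
q=P.reshape(-1,3);q=q[(q[:,2]>.3)&(q[:,0]>.2)&(q[:,0]<.6)&(q[:,1]<0)&(q[:,1]>-.5)]
# motor points by height
qs=PS.reshape(-1,3)
A=np.vstack([q,qs]);A=A[(abs(A[:,0]-.37)<.13)&(abs(A[:,1]+.165)<.12)]
for z0 in np.arange(.2,1.2,.05):
  b=A[(A[:,2]>z0)&(A[:,2]<z0+.05)]
  if len(b)>3: print(round(z0,2),len(b),np.percentile(b[:,0],[2,98]).round(3),np.percentile(b[:,1],[2,98]).round(3))
E
```

```text
shoulder [0.156 0.11  0.212] az 35.0 r 0.191
elbow [ 0.271 -0.061  0.763] az -12.7 r 0.278
wrist [ 0.436 -0.48   0.604] az -47.7 r 0.649
mid_upper [0.222 0.01  0.521] az 2.5 r 0.222
mid_fore [ 0.318 -0.341  0.672] az -47.0 r 0.466
fore_edge_bot [-1.86  -1.113  0.154] az -149.1 r 2.168
fore_edge_top [ 0.299 -0.349  0.72 ] az -49.4 r 0.459
base [0.074 0.007 0.033] az 5.6 r 0.075
toolfl [ 0.258 -0.622  0.414] az -67.5 r 0.673
finger [ 0.26  -0.679  0.245] az -69.1 r 0.727
up_l [ 0.237 -0.054  0.518] az -12.9 r 0.243
up_r [-1.361  0.091  0.085] az 176.2 r 1.364
rope 2 [141 143 142] [ 0.396 -0.171  0.787]
rope 8 [143 144 172] [ 0.393 -0.169  0.774]
rope 14 [144 146 145] [ 0.393 -0.168  0.761]
rope 20 [145 146 147] [ 0.397 -0.168  0.748]
rope 26 [146 147 145] [ 0.393 -0.168  0.733]
rope 32 [146 148 147] [ 0.403 -0.168  0.721]
rope 38 [147 145 146] [ 0.406 -0.167  0.708]
rope 44 [146 150 147] [ 0.405 -0.172  0.693]
rope 50 [151 152 153] [ 0.42  -0.159  0.681]
rope 56 [157 155 156] [ 0.432 -0.144  0.669]
0.2 110 [0.262 0.296] [-0.239 -0.139]
0.25 109 [0.272 0.316] [-0.234 -0.154]
0.3 157 [0.299 0.338] [-0.228 -0.168]
0.35 165 [0.329 0.354] [-0.226 -0.169]
0.4 258 [0.34  0.376] [-0.226 -0.159]
0.45 383 [0.349 0.412] [-0.226 -0.125]
0.5 1046 [0.247 0.422] [-0.228 -0.05 ]
0.55 1473 [0.247 0.442] [-0.228 -0.048]
0.6 2970 [0.256 0.439] [-0.222 -0.05 ]
0.65 4004 [0.247 0.43 ] [-0.279 -0.051]
0.7 2458 [0.241 0.403] [-0.283 -0.049]
0.75 1715 [0.241 0.394] [-0.277 -0.048]
0.8 1948 [0.241 0.393] [-0.173 -0.048]
0.85 80 [0.389 0.399] [-0.172 -0.168]
0.9 127 [0.389 0.398] [-0.174 -0.168]
0.95 70 [0.39  0.399] [-0.175 -0.171]
```

```bash
python3 - <<'E'
from h import *
s=np.load('top0.npz');c=s['frame'][210:420,270:560];cv2.imwrite('pics/topr.png',cv2.resize(c,None,fx=2.7,fy=2.7,interpolation=cv2.INTER_CUBIC))
E
```

```text
(no output)
```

View pics/topr.png

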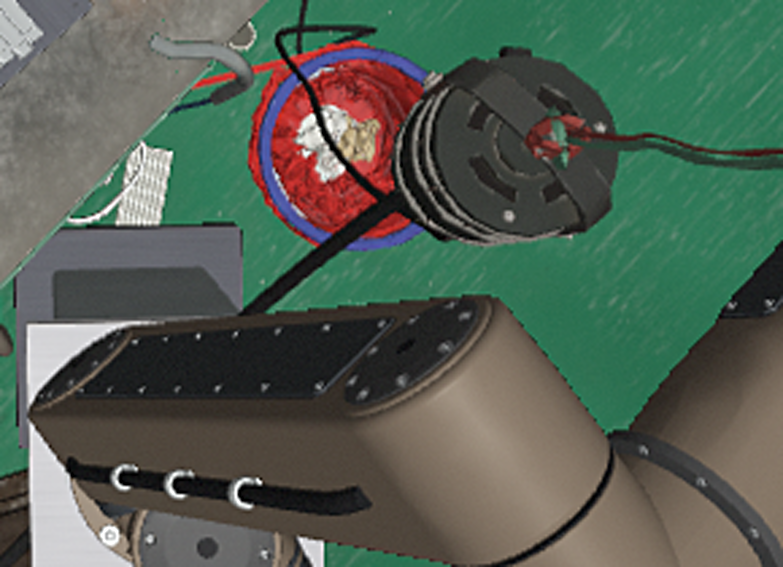

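```bash
python3 - <<'E'
from h import *
from scipy.spatial.transform import Rotation as R
o=ctrl.get_obs();print(R.from_euler('xyz',o['orientation'],degrees=True).as_matrix().round(3))
P=np.load('P0.npy')
th=np.radians(40.23);c=np.array([.5257,.2305]);ux=np.array([np.cos(th),np.sin(th)]);uy=np.array([-ux[1],ux[0]])
d=P[...,:2]-c;fx=d@ux*1000;fy=d@uy*1000;z=P[...,2]*1000
def st(n,m):print(n,m.sum(),'x',np.percentile(fx[m],[1,50,99]).round(1),'y',np.percentile(fy[m],[1,50,99]).round(1),'z',np.median(z[m]).round(1))
inb=(abs(fx)<125)&(abs(fy)<105)
st('lugs',inb&(z>46)&(z<70))
m=(inb&(z>46)&(z<70)).astype(np.uint8);n,l,s_,cc=cv2.connectedComponentsWithStats(m)
for k in range(1,n): st('lug%d'%k,l==k)
st('plate+fence',inb&(z>28)&(fx>5)&(fx<90)&(fy>20))
st('fence gap/housing',inb&(z>28)&(fx>5)&(fx<95)&(fy<-0))
for x0 in range(0,100,10):
  s=inb&(fx>x0)&(fx<x0+10)
  y=fy[s];zz=z[s];i=np.argsort(y)
  print(x0,' '.join(f'{int(a)}:{int(b)}' for a,b in zip(y[i],zz[i]) if -75<a<45))
E
```

```text
[[-0.001 -0.941 -0.337]
 [ 0.001 -0.337  0.941]
 [-1.     0.     0.001]]
lugs 82 x [-110.1  -98.8  110. ] y [-80.7  -6.5  87. ] z 54.5
lug1 1 x [88.3 88.3 88.3] y [-79.7 -79.7 -79.7] z 46.1
lug2 1 x [67.5 67.5 67.5] y [-80.9 -80.9 -80.9] z 47.3
lug3 1 x [35.6 35.6 35.6] y [-72.3 -72.3 -72.3] z 49.7
lug4 1 x [31.3 31.3 31.3] y [-68.5 -68.5 -68.5] z 48.1
lug5 1 x [22.9 22.9 22.9] y [-64.9 -64.9 -64.9] z 47.3
lug6 1 x [1. 1. 1.] y [-80.6 -80.6 -80.6] z 48.2
lug7 1 x [109.3 109.3 109.3] y [76.7 76.7 76.7] z 46.0
lug8 1 x [112.8 112.8 112.8] y [85.1 85.1 85.1] z 47.0
lug9 1 x [74.9 74.9 74.9] y [95.1 95.1 95.1] z 46.6
lug10 1 x [19.6 19.6 19.6] y [54.6 54.6 54.6] z 46.3
lug11 1 x [15.5 15.5 15.5] y [85. 85. 85.] z 48.2
lug12 19 x [-105.2  -99.2  -94.8] y [-37.  -30.9 -24.6] z 56.3
lug13 17 x [-110.2 -104.5 -100. ] y [-17.2 -12.6  -6.4] z 54.9
lug14 17 x [-102.8  -97.2  -91.4] y [ 1.8  6.4 12.3] z 54.8
lug15 18 x [-102.6  -97.3  -91.9] y [20.2 25.6 30.7] z 54.2
plate+fence 613 x [ 5.7 47.7 88.6] y [34.4 65.  96. ] z 37.2
fence gap/housing 445 x [ 5.5 53.4 94. ] y [-92.1 -65.5 -15.7] z 36.2
[... 7952 characters left out ...]
9:9 -57:15 -57:9 -55:14 -55:17 -55:14 -53:17 -53:12 -51:9 -51:12 -51:10 -49:12 -49:11 -47:11 -47:14 -47:7 -45:9 -44:14 -43:10 -42:13 -41:9 -40:11 -38:16 -38:14 -36:13 -36:10 -34:31 -33:35 -32:34 -31:42 -29:38 -29:38 -27:33 -27:39 -25:33 -25:39 -23:38 -23:40 -21:35 -21:36 -21:39 -19:29 -19:29 -17:32 -17:35 -17:36 -15:33 -15:14 -13:11 -13:12 -12:21 -11:14 -11:12 -9:11 -9:14 -7:7 -6:16 -5:11 -4:9 -3:7 -2:16 -2:12 0:11 0:8 0:13 1:9 1:14 3:19 3:16 5:11 5:16 7:14 7:16 9:15 10:9 11:12 12:9 12:14 14:9 14:14 16:9 16:14 18:19 18:6 20:23 20:15 22:13 22:7 24:8 24:8 24:16 26:14 26:12 28:6 28:13 28:15 30:14 31:7 33:9 33:11 34:33 34:39 36:34 36:35 36:38 38:41 39:33 40:34 41:30 41:36 42:34 43:35 44:34 44:37
```

```bash
python3 - <<'E'
from h import *
s=np.load('side0.npz');PS=cloud(s)
for n,(u,v) in dict(lamp=(343,90),lampcord=(345,68),lamp2=(375,75),redbox=(295,190),cab=(170,150),greencab=(200,120),wall=(300,60),wall2=(100,150),wedge=(360,190),tip=(312,120)).items(): print(n,PS[v,u].round(3))
q=PS.reshape(-1,3);q=q[(q[:,2]>.35)&(np.hypot(q[:,0],q[:,1])<.75)]
# coarse occupancy x,y
H={}
for p in q:
  k=tuple((p[:2]//.1).astype(int));H.setdefault(k,[]).append(p[2])
for k in sorted(H): 
  if len(H[k])>4: print((np.array(k)*.1).round(1),len(H[k]),round(min(H[k]),2),round(max(H[k]),2))
E
```

```text
lamp [-0.272  0.491  0.39 ]
lampcord [-0.305  0.5    0.475]
lamp2 [-0.695  0.752  0.353]
redbox [-0.697  0.336 -0.315]
cab [-1.304 -0.491 -0.275]
greencab [-1.234 -0.25  -0.04 ]
wall [-1.045  0.393  0.369]
wall2 [-1.942 -1.205 -0.51 ]
wedge [0.189 0.478 0.14 ]
tip [-0.97   0.467  0.026]
[-0.4  0.4] 194 0.35 0.51
[-0.4  0.5] 79 0.36 0.51
[-0.3  0.4] 380 0.35 0.51
[-0.3  0.5] 458 0.35 0.51
[-0.3  0.6] 8 0.42 0.42
[-0.2  0.5] 21 0.41 0.44
[-0.2  0.6] 103 0.39 0.43
[ 0.1 -0.7] 7 0.35 0.67
[ 0.1 -0.3] 41 0.69 0.78
[ 0.1 -0.2] 174 0.52 0.78
[ 0.1 -0.1] 314 0.35 0.55
[0.1 0. ] 978 0.35 0.63
[0.1 0.1] 38 0.35 0.4
[ 0.2 -0.7] 1358 0.35 0.67
[ 0.2 -0.6] 485 0.39 0.67
[ 0.2 -0.5] 24 0.68 0.72
[ 0.2 -0.4] 795 0.62 0.76
[ 0.2 -0.3] 1604 0.64 0.78
[ 0.2 -0.2] 1125 0.56 0.78
[ 0.2 -0.1] 3913 0.35 0.78
[0.2 0. ] 1101 0.35 0.72
[ 0.3 -0.6] 156 0.57 0.66
[ 0.3 -0.5] 1346 0.59 0.71
[ 0.3 -0.4] 1319 0.61 0.72
[ 0.3 -0.3] 464 0.35 0.69
[ 0.3 -0.2] 1343 0.35 0.79
[ 0.3 -0.1] 7 0.75 0.78
[ 0.4 -0.6] 418 0.56 0.65
[ 0.4 -0.5] 1099 0.56 0.65
[ 0.4 -0.3] 413 0.48 0.65
[ 0.4 -0.2] 2048 0.48 0.73
```

>>> {"method": "servo_tool", "body": {"motion": [{"offset": [-0.044, 0.0115, 0.039], "roll": 0, "claw": 1}, {"offset": [-0.044, 0.0115, 0.039], "roll": 0, "claw": 1}, {"offset": [-0.044, 0.0115, 0.039], "roll": 0, "claw": 1}, {"offset": [-0.044, 0.0115, 0.039], "roll": 0, "claw": 1}, {"offset": [-0.044, 0.0115, 0.039], "roll": 0, "claw": 1}, {"offset": [-0.044, 0.0115, 0.039], "roll": 0, "claw": 1}]}}

```text
clock: 0.9
tool_pos: [0.0827, -0.437, 0.4919]
orientation: [-134.5, 90.0, -24.8]
force: [1.3, -0.2, -0.3]
opening: 0.088
```

```bash
python3 -c "
from plant import ctrl
o=ctrl.get_obs();print(o['clock'],o['joint_pos'].round(1),o['tool_pos'].round(3),o['force'].round(1))"
```

```text
0.9 [-53.7  -5.4   3.6  -0.  -99.  -16.6] [ 0.083 -0.437  0.492] [ 1.3 -0.2 -0.3]
```

>>> {"method": "servo_tool", "body": {"motion": [{"offset": [-0.044, 0.0115, 0.039], "roll": 0, "claw": 1}, {"offset": [-0.044, 0.0115, 0.039], "roll": 0, "claw": 1}, {"offset": [-0.044, 0.0115, 0.039], "roll": 0, "claw": 1}, {"offset": [-0.044, 0.0115, 0.039], "roll": 0, "claw": 1}, {"offset": [-0.044, 0.0115, 0.039], "roll": 0, "claw": 1}, {"offset": [-0.044, 0.0115, 0.039], "roll": 0, "claw": 1}]}}

```text
clock: 1.65
tool_pos: [-0.0615, -0.2396, 0.7559]
orientation: [-164.6, 89.9, -54.9]
force: [1.3, -1.3, 1.3]
opening: 0.0874
```

```bash
cat > plan.py <<'E'
import numpy as np
from plant import ctrl
from scipy.spatial.transform import Rotation as R
def R0(): return R.from_euler('xyz',ctrl.get_obs()['orientation'],degrees=True)
def rows(pts,rolls):
    r=R0();p=ctrl.get_obs()['tool_pos']
    for q,a in zip(pts,rolls):
        d=r.as_matrix().T@(np.array(q)-p); print(d.round(4).tolist(),a,'len',np.linalg.norm(d).round(3))
        p=np.array(q); r=r*R.from_rotvec([np.radians(a),0,0])
def state():
    o=ctrl.get_obs();z=R0().as_matrix()[:,2];print(o['clock'],o['joint_pos'].round(1),o['tool_pos'].round(4),o['force'].round(1),'zaz',np.degrees(np.arctan2(z[1],z[0])).round(2),'tilt',R0().as_matrix()[2].round(4),'op',round(o['opening'],4))
E
python3 - <<'E'
from plan import *
state()
o=ctrl.get_obs();p=o['tool_pos'];a0=np.arctan2(p[1],p[0]);r=np.hypot(*p[:2]);print(r,np.degrees(a0))
a1=np.arctan2(-.011,.249)
N=12
az=np.linspace(a0,a1,N+1)[1:]
rr=np.linspace(r,.25,N)
rows([(k*np.cos(a),k*np.sin(a),.75) for a,k in zip(az,rr)],[-10]*11+[0])
E
```

```text
1.65 [ -53.6  -14.1   35.3    0.  -139.3  -16.7] [-0.0615 -0.2396  0.7559] [ 1.3 -1.3  1.3] zaz 109.7 tilt [-1.e+00 -3.e-04 -1.e-03] op 0.0874
0.2473600644655501 -104.3973320072693
[0.006, -0.0318, -0.0182] -10 len 0.037
[0.0, -0.0312, -0.0193] -10 len 0.037
[0.0, -0.0307, -0.0201] -10 len 0.037
[0.0, -0.0302, -0.0209] -10 len 0.037
[0.0, -0.0296, -0.0217] -10 len 0.037
[0.0, -0.0291, -0.0225] -10 len 0.037
[-0.0, -0.0285, -0.0233] -10 len 0.037
[-0.0, -0.0279, -0.0241] -10 len 0.037
[-0.0, -0.0273, -0.0248] -10 len 0.037
[-0.0, -0.0266, -0.0256] -10 len 0.037
[-0.0, -0.026, -0.0263] -10 len 0.037
[-0.0, -0.0253, -0.027] 0 len 0.037
```

>>> {"method": "servo_tool", "body": {"motion": [{"offset": [0, -0.032, -0.018], "roll": -10, "claw": 1}, {"offset": [0, -0.031, -0.019], "roll": -10, "claw": 1}, {"offset": [0, -0.031, -0.02], "roll": -10, "claw": 1}, {"offset": [0, -0.03, -0.021], "roll": -10, "claw": 1}]}}

```text
clock: 2.15
tool_pos: [0.0854, -0.2345, 0.7545]
orientation: [-94.7, 90.0, 55.3]
force: [0.7, -1.3, -0.6]
opening: 0.0876
```

```bash
python3 - <<'E'
from plan import *
state()
from h import snap
snap('side','side1')
E
```

```text
2.15 [ -19.8  -13.9   35.1   -0.  -139.   -10.2] [ 0.0854 -0.2345  0.7545] [ 0.7 -1.3 -0.6] zaz 150.02 tilt [-1.e+00 -1.e-04 -0.e+00] op 0.0876
```

View pics/side1.png

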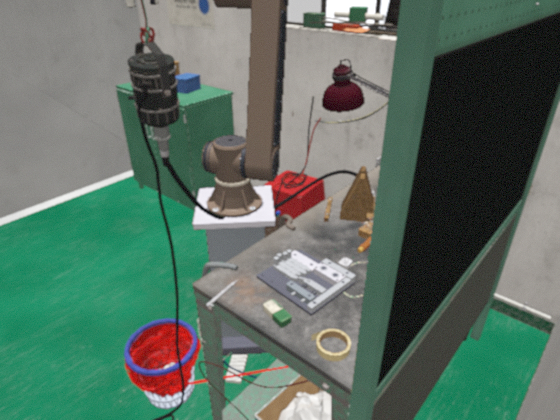

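>>> {"method": "servo_tool", "body": {"motion": [{"offset": [0, -0.03, -0.022], "roll": -10, "claw": 1}, {"offset": [0, -0.029, -0.0225], "roll": -10, "claw": 1}, {"offset": [0, -0.0285, -0.023], "roll": -10, "claw": 1}, {"offset": [0, -0.028, -0.024], "roll": -10, "claw": 1}, {"offset": [0, -0.027, -0.025], "roll": -10, "claw": 1}, {"offset": [0, -0.0265, -0.0255], "roll": -10, "claw": 1}, {"offset": [0, -0.026, -0.026], "roll": -10, "claw": 1}, {"offset": [0, -0.025, -0.027], "roll": -0.5, "claw": 1}]}}

```text
clock: 3.2
tool_pos: [0.2512, -0.0116, 0.7545]
orientation: [-44.8, 90.0, 175.6]
force: [0.9, -0.1, 0.1]
opening: 0.0876
```

```bash
python3 - <<'E'
from plan import *
state()
p=ctrl.get_obs()['tool_pos']
# target hover: lug1 at z .15
t=np.array([.435,.187,.2])
n=12
rows([p+(np.array([t[0],t[1],p[2]])-p)*min(1,k/6)*1.0+np.array([0,0,(t[2]-p[2])*max(0,(k-1)/11)]) for k in range(1,n+1)],[0]*n)
E
```

```text
3.2 [  47.1  -13.7   35.2   -0.  -138.9   -6.7] [ 0.2512 -0.0116  0.7545] [ 0.9 -0.1  0.1] zaz -139.65 tilt [-1.e+00 -1.e-04  1.e-04] op 0.0876
[-0.0, -0.0054, -0.0448] 0 len 0.045
[0.0504, -0.0054, -0.0448] 0 len 0.068
[0.0504, -0.0054, -0.0448] 0 len 0.068
[0.0504, -0.0054, -0.0448] 0 len 0.068
[0.0504, -0.0054, -0.0448] 0 len 0.068
[0.0504, -0.0054, -0.0448] 0 len 0.068
[0.0504, 0.0, -0.0] 0 len 0.05
[0.0504, 0.0, -0.0] 0 len 0.05
[0.0504, 0.0, -0.0] 0 len 0.05
[0.0504, 0.0, -0.0] 0 len 0.05
[0.0504, 0.0, -0.0] 0 len 0.05
[0.0504, 0.0, -0.0] 0 len 0.05
```

>>> {"method": "servo_tool", "body": {"motion": [{"offset": [0, -0.005, -0.044], "roll": 0, "claw": 1}, {"offset": [0.03, -0.005, -0.044], "roll": 0, "claw": 1}, {"offset": [0.04, -0.005, -0.044], "roll": 0, "claw": 1}, {"offset": [0.042, -0.005, -0.044], "roll": 0, "claw": 1}, {"offset": [0.042, -0.006, -0.044], "roll": 0, "claw": 1}, {"offset": [0.042, -0.006, -0.044], "roll": 0, "claw": 1}, {"offset": [0.056, 0, 0], "roll": 0, "claw": 1}, {"offset": [0.056, 0, 0], "roll": 0, "claw": 1}, {"offset": [0.056, 0, 0], "roll": 0, "claw": 1}, {"offset": [0.056, 0, 0], "roll": 0, "claw": 1}, {"offset": [0.056, 0, 0], "roll": 0, "claw": 1}, {"offset": [0.04, 0, 0], "roll": 0, "claw": 0}]}}

```text
clock: 4.7
tool_pos: [0.4313, 0.1813, 0.2361]
orientation: [-7.5, 89.9, -147.4]
force: [0.5, 0.6, 0.2]
opening: 0.0822
```

```bash
python3 - <<'E'
from plan import *
from h import snap
state()
snap('wrist','w1');snap('top','t1');snap('side','s1');state()
E
```

```text
4.7 [ 47.    0.3 -23.4  -0.  -66.4  -6.8] [0.4313 0.1813 0.2361] [0.5 0.6 0.2] zaz -139.82 tilt [-1.e+00 -3.e-04  2.e-03] op 0.0822
4.85 [ 47.    0.3 -23.2   0.  -66.7  -6.8] [0.4315 0.1813 0.2375] [0.5 0.5 2.2] zaz -139.81 tilt [-1.0e+00  5.0e-04  3.9e-03] op 0.0709
```

View pics/w1.png

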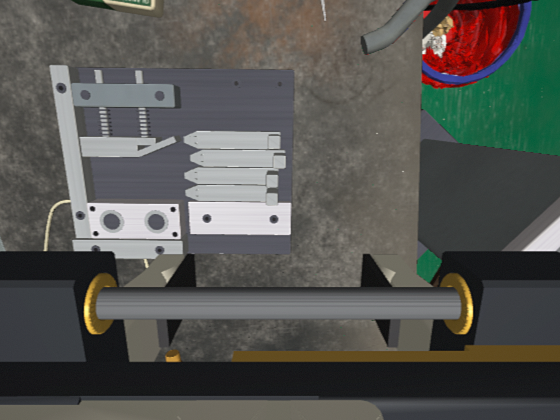

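View pics/s1.png

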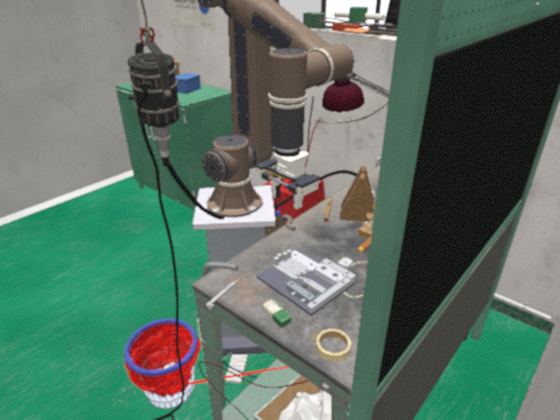

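View pics/t1.png

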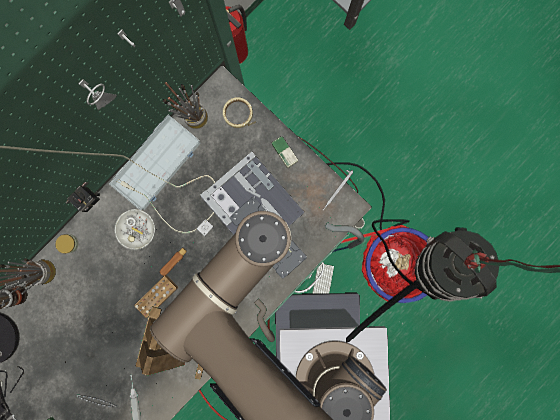

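```bash
cat > meas.py <<'E'
from h import *
from plan import R0
def fx(P,c,th):
    ux=np.array([np.cos(th),np.sin(th)]);uy=np.array([-ux[1],ux[0]]);d=P[...,:2]-c
    return d@ux*1000,d@uy*1000,P[...,2]*1000
C=np.array([.5257,.2305]);TH=np.radians(40.23)
def lugs(s,lo=44,hi=62,xr=(-125,20),c=C,th=TH,verb=True):
    P=cloud(s);x,y,z=fx(P,c,th)
    m=((z>lo)&(z<hi)&(x>xr[0])&(x<xr[1])&(y<45)&(y>-60)).astype(np.uint8)
    m=cv2.morphologyEx(m,cv2.MORPH_OPEN,np.ones((3,3),np.uint8))
    n,l,st,cc=cv2.connectedComponentsWithStats(m)
    out=[]
    for k in range(1,n):
        if st[k,4]<25: continue
        a=l==k; r=lambda v:np.percentile(v[a],[3,97]).round(1)
        print('lug n',a.sum(),'x',r(x),r(x).mean().round(1),'y',r(y),r(y).mean().round(1),'z',np.median(z[a]).round(1),'world',P[a][:,:2].mean(0).round(4))
E
python3 - <<'E'
from meas import *
s=np.load('w1.npz');lugs(s)
P=cloud(s);x,y,z=fx(P,C,TH)
z=cv2.medianBlur(np.nan_to_num(z).astype(np.float32),3)
m=((z>6)&(z<62)&(abs(x)<140)&(abs(y)<120)).astype(np.uint8)
m[250:]=0
n,l,st,cc=cv2.connectedComponentsWithStats(m);k=1+np.argmax(st[1:,4]);Q=P[l==k][:,:2]*1000
r=cv2.minAreaRect(Q.astype(np.float32));print(r)
def prof(name,sel,v):print(name,sel.sum(),np.percentile(v[sel],[1,3,50,97,99]).round(1))
prof('jaw face',(z>30)&(z<40)&(x>45)&(x<95)&(y>-45)&(y<20),y)
prof('housing',(z>32)&(z<44)&(x>5)&(x<90)&(y<-55)&(y>-95),y)
prof('plate y',(z>31)&(x>5)&(x<92)&(y>15)&(y<74),y)
prof('endstop x',(z>25)&(z<40)&(x>80)&(y>0)&(y<30),x)
prof('guide',(z>17)&(z<30)&(x>-118)&(x<-10)&(y>36),y)
prof('bedrear',(z>8)&(z<16)&(x<-80)&(y<-50),x)
prof('bed z',(abs(x-40)<20)&(abs(y-10)<10),z)
print('jaw px line:')
for x0 in range(0,100,10):
  for lab,ylo,yhi,f in (('jawface',-45,15,97),('plateface',15,60,3)):
    a=(z>28)&(z<44)&(x>x0)&(x<x0+10)&(y>ylo)&(y<yhi)
    if a.sum()>5: print(x0,lab,np.percentile(y[a],f).round(1),end=' ')
  print()
E
```

```text
lug n 175 x [-107.2  -95.7] -101.4 y [-35.  -22.8] -28.9 z 54.8 world [0.467  0.1429]
lug n 176 x [-112.2 -101.4] -106.8 y [-16.1  -3.4] -9.8 z 54.8 world [0.4508 0.1537]
lug n 166 x [-105.3  -94.4] -99.8 y [ 2.5 14.5] 8.5 z 54.6 world [0.4443 0.1722]
lug n 171 x [-104.3  -93.2] -98.8 y [21.3 33.9] 27.6 z 54.6 world [0.4329 0.1871]
((525.2406005859375, 228.75564575195312), (240.15432739257812, 198.8470916748047), 39.61345672607422)
jaw face 974 [-32.2 -32.1 -23.1 -13.1 -13. ]
housing 2077 [-83.3 -82.3 -72.2 -62.  -61.2]
plate y 2768 [36.2 36.7 54.  72.7 73.4]
endstop x 554 [ 99.2  99.4 106.6 116.7 117.4]
guide 3176 [37.9 38.5 56.3 74.6 75.8]
bedrear 2033 [-194.4 -122.2 -101.3  -81.3  -80.4]
bed z 640 [11.1 11.3 11.9 12.6 12.7]
jaw px line:
0 jawface -24.2 0 plateface 36.9 
10 jawface -20.6 10 plateface 36.7 
20 jawface -17.2 20 plateface 36.6 
30 jawface -14.1 30 plateface 36.5 
40 jawface -13.1 40 plateface 36.4 
50 jawface -13.1 50 plateface 36.4 
60 jawface -13.1 60 plateface 36.3 
70 jawface -13.2 70 plateface 36.3 
80 jawface -13.1 80 plateface 36.1 
90 jawface 9.4 90 plateface 18.4
```

```bash
python3 - <<'E'
from meas import *
from plan import state
state()
s=snap('wrist','w2');lugs(s);state()
P=cloud(s)
x,y,z=fx(P,C,TH);z=cv2.medianBlur(np.nan_to_num(z).astype(np.float32),3)
def line(name,lo,hi,xr,yr,edge):
    xs=[];ys=[]
    for x0 in range(xr[0],xr[1],4):
        a=(z>lo)&(z<hi)&(x>x0)&(x<x0+4)&(y>yr[0])&(y<yr[1])
        if a.sum()>5: xs.append(x0+2);ys.append(np.percentile(y[a],edge))
    p=np.polyfit(xs,ys,1);print(name,'slope deg',np.degrees(p[0]).round(2),'y@x0',p[1].round(2),'y@50',np.polyval(p,50).round(1))
line('plate',28,44,(4,84),(15,60),2)
line('jaw',28,44,(44,88),(-45,15),98)
line('guide',17,28,(-110,-10),(36,60),2)
line('housing front',30,44,(8,90),(-95,-55),98)
line('bars outer edge',20,32,(-85,-30),(-60,0),2)
a=(z>25)&(z<40)&(x>80)&(y>0)&(y<30);print('stop',np.percentile(x[a],[2,98]))
E
```

```text
4.85 [ 47.    0.3 -23.2   0.  -66.7  -6.8] [0.4315 0.1813 0.2375] [0.5 0.5 2.2] zaz -139.81 tilt [-1.0e+00  5.0e-04  3.9e-03] op 0.0709
lug n 177 x [-107.4  -95.8] -101.6 y [-35. -23.] -29.0 z 54.6 world [0.4669 0.1428]
lug n 166 x [-112.4 -101.6] -107.0 y [-16.1  -3.6] -9.9 z 54.8 world [0.4505 0.1538]
lug n 171 x [-105.5  -93.5] -99.5 y [ 2.5 14.4] 8.4 z 54.7 world [0.4447 0.1724]
lug n 174 x [-104.5  -93.4] -99.0 y [21.3 34.1] 27.7 z 54.7 world [0.4328 0.1871]
4.9 [ 47.    0.2 -23.    0.  -66.8  -6.8] [0.4326 0.1821 0.2394] [0.3 0.4 1.2] zaz -139.79 tilt [-1.e+00  8.e-04  3.e-04] op 0.0669
plate slope deg -0.52 y@x0 36.81 y@50 36.4
jaw slope deg 0.03 y@x0 -13.33 y@50 -13.3
guide slope deg -0.92 y@x0 37.25 y@50 36.5
housing front slope deg -0.84 y@x0 -60.74 y@50 -61.5
bars outer edge slope deg -1.16 y@x0 -38.69 y@50 -39.7
stop [ 99.23402843 116.76131121]
```

```bash
python3 - <<'E'
from plan import *
p=ctrl.get_obs()['tool_pos'];rows([(.4328,.1871,.1),(.4328,.1871,.1)],[.6,0])
E
```

```text
[0.1394, -0.0038, -0.0034] 0.6 len 0.139
[0.0, 0.0, 0.0] 0 len 0.0
```

>>> {"method": "servo_tool", "body": {"motion": [{"offset": [0.045, -0.004, -0.003], "roll": 0.6, "claw": 0}, {"offset": [0.045, 0, 0], "roll": 0, "claw": 0}, {"offset": [0.045, 0, 0], "roll": 0, "claw": 0}, {"offset": [0.005, 0, 0], "roll": 0, "claw": 0}, {"offset": [0, 0, 0], "roll": 0, "claw": 0}, {"offset": [0, 0, 0], "roll": 0, "claw": 0}]}}

```text
clock: 5.65
tool_pos: [0.4333, 0.1884, 0.1008]
orientation: [-178.5, 89.8, 41.1]
force: [0.2, -0.4, 0.8]
opening: 0.0439
```

```bash
sed -i 's/^C=.*/C=np.array([.5235,.2305]);TH=np.radians(39.6)/' meas.py; python3 - <<'E'
from meas import *
from plan import state
state()
s=snap('wrist','w3');lugs(s)
E
```

```text
5.65 [ 47.5   8.6 -34.2   0.  -47.   -7.9] [0.4333 0.1884 0.1008] [ 0.2 -0.4  0.8] zaz -140.38 tilt [-1.0e+00 -1.0e-04 -3.9e-03] op 0.0439
lug n 462 x [-104.7  -93.7] -99.2 y [-37.4 -24.8] -31.1 z 54.8 world [0.467  0.1431]
lug n 455 x [-110.2  -99. ] -104.6 y [-18.8  -6.4] -12.6 z 54.7 world [0.4512 0.1538]
lug n 462 x [-103.3  -91.7] -97.5 y [ 0.  12.3] 6.2 z 54.7 world [0.4448 0.1725]
lug n 444 x [-103.5  -92.1] -97.8 y [18.8 30.7] 24.8 z 54.6 world [0.4331 0.1866]
```

View pics/w3.png

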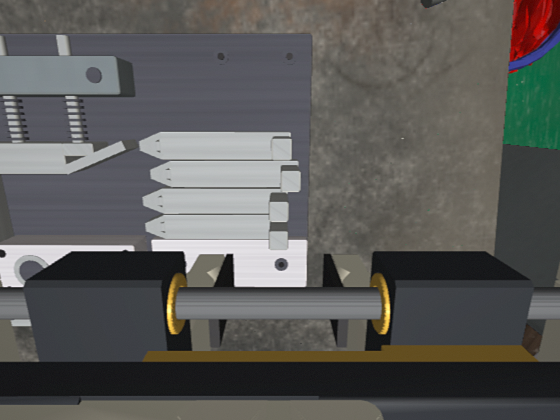

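```bash
python3 - <<'E'
from meas import *
from plan import state,ctrl
s=np.load('w3.npz');P=cloud(s);p=ctrl.get_obs()['tool_pos']
R=R0().as_matrix();L=(P-p)@R*1000
for v in (262,275,340,348):
  print(v,[ (u,L[v,u].round(0).tolist()) for u in (195,205,215,225,230,235,325,330,335,345,355,365)])
a=(L[...,0]>-60)&(L[...,0]<5)&(abs(L[...,1])<40)&(abs(L[...,2])<90)
for x0 in range(-60,5,5):
  b=a&(L[...,0]>x0)&(L[...,0]<=x0+5)
  if b.sum()>4:
    for sg in (1,-1):
      q=L[b&(sg*L[...,2]>0)]
      if len(q): print(x0,sg,len(q),'y',q[:,1].min().round(1),q[:,1].max().round(1),'z',q[:,2].min().round(1),q[:,2].max().round(1))
E
```

```text
262 [(195, [-15.0, 11.0, -36.0]), (205, [-13.0, 11.0, -32.0]), (215, [-15.0, 11.0, -27.0]), (225, [-11.0, 10.0, -24.0]), (230, [-12.0, 10.0, -21.0]), (235, [79.0, -29.0, -31.0]), (325, [-6.0, 8.0, 23.0]), (330, [-11.0, 10.0, 25.0]), (335, [-12.0, 10.0, 27.0]), (345, [-14.0, 11.0, 31.0]), (355, [-16.0, 12.0, 35.0]), (365, [100.0, -38.0, 71.0])]
275 [(195, [-28.0, 11.0, -33.0]), (205, [-27.0, 11.0, -29.0]), (215, [-21.0, 8.0, -27.0]), (225, [-25.0, 10.0, -22.0]), (230, [-15.0, 5.0, -21.0]), (235, [79.0, -39.0, -31.0]), (325, [-9.0, 2.0, 23.0]), (330, [-22.0, 8.0, 23.0]), (335, [-26.0, 10.0, 25.0]), (345, [-24.0, 9.0, 29.0]), (355, [-29.0, 12.0, 32.0]), (365, [-27.0, 11.0, 37.0])]
340 [(195, [-66.0, 7.0, -25.0]), (205, [-53.0, -2.0, -25.0]), (215, [-46.0, -7.0, -23.0]), (225, [101.0, -111.0, -45.0]), (230, [101.0, -111.0, -41.0]), (235, [101.0, -111.0, -36.0]), (325, [101.0, -111.0, 41.0]), (330, [101.0, -111.0, 46.0]), (335, [101.0, -111.0, 50.0]), (345, [-46.0, -7.0, 26.0]), (355, [-58.0, 1.0, 27.0]), (365, [-69.0, 10.0, 27.0])]
348 [(195, [-68.0, 6.0, -24.0]), (205, [-54.0, -4.0, -25
[... 506 characters left out ...]
.1 -20.7
-45 1 53 y -9.5 0.9 z 22.7 23.0
-45 -1 54 y -11.1 -0.2 z -24.9 -20.8
-40 1 128 y -9.4 11.7 z 22.7 36.2
-40 -1 127 y -10.3 11.7 z -34.4 -20.7
-35 1 220 y -9.9 11.7 z 22.8 38.0
-35 -1 224 y -9.6 11.7 z -36.0 -20.8
-30 1 187 y -10.3 11.8 z 22.7 39.3
-30 -1 183 y -10.4 11.8 z -37.5 -20.8
-25 1 251 y 3.2 11.9 z 22.7 39.1
-25 -1 251 y 2.9 11.8 z -37.1 -20.9
-20 1 218 y 0.4 11.9 z 22.7 38.6
-20 -1 221 y 0.1 11.7 z -36.8 -20.7
-15 1 191 y -1.7 11.8 z 22.8 38.8
-15 -1 188 y -1.1 11.7 z -36.8 -20.9
-10 1 174 y -4.8 11.7 z 22.9 38.7
-10 -1 182 y -5.0 11.8 z -36.8 -20.9
-5 1 88 y -6.8 11.2 z 22.9 38.4
-5 -1 80 y -6.9 11.1 z -36.5 -20.9
0 1 1 y 1.6 1.6 z 23.1 23.1
0 -1 5 y -0.7 1.4 z -21.2 -21.2
```

```bash
cat >> plan.py <<'E'
TH=np.radians(39.6);ux=np.array([np.cos(TH),np.sin(TH)]);uy=np.array([-ux[1],ux[0]])
CR=np.array([.5235,.2305])+.001*ux+.0008*uy
def tf():
    o=ctrl.get_obs();p=o['tool_pos'];d=(p[:2]-CR)*1000;f=o['force']
    print('t %.2f TCP fix x %.1f y %.1f z %.1f  F fx %.1f fy %.1f fz %.1f'%(o['clock'],d@ux,d@uy,p[2]*1000,f[:2]@ux,f[:2]@uy,f[2]),'op',round(o['opening'],4))
E
python3 -c "
from plan import *
tf();state()"
```

```text
t 5.70 TCP fix x -97.7 y 24.2 z 100.6  F fx -0.9 fy 0.3 fz -0.1 op 0.0434
5.7 [ 47.5   8.6 -34.2   0.  -47.   -7.9] [0.4331 0.1881 0.1006] [-0.9 -0.4 -0.1] zaz -140.39 tilt [-1.0e+00 -2.0e-04 -3.6e-03] op 0.0434
```

>>> {"method": "servo_tool", "body": {"motion": [{"offset": [0, -0.0016, 0.028], "roll": 0, "claw": -1}, {"offset": [0, 0, 0], "roll": 0, "claw": -1}, {"offset": [0, 0, 0], "roll": 0, "claw": -1}, {"offset": [0.03, 0, 0], "roll": 0, "claw": -1}, {"offset": [0.03, 0, 0], "roll": 0, "claw": -1}, {"offset": [0, 0, 0], "roll": 0, "claw": -1}, {"offset": [0, 0, 0], "roll": 0, "claw": -1}]}}

```text
clock: 6.58
tool_pos: [0.4102, 0.1712, 0.0394]
orientation: [167.6, 89.9, 27.2]
force: [0.3, -0.2, 0.2]
opening: -0.0
```

```bash
python3 - <<'E'
from meas import *
from plan import *
tf();state()
s=snap('wrist','w4');lugs(s)
P=cloud(s);p=ctrl.get_obs()['tool_pos'];L=(P-p)@R0().as_matrix()*1000
a=(L[...,0]>-40)&(L[...,0]<-5)&(abs(L[...,1])<20)&(abs(L[...,2])<25)
q=L[a];print('finger',len(q),np.percentile(q,[1,50,99],axis=0).round(1))
E
```

```text
t 6.58 TCP fix x -126.1 y 25.8 z 39.4  F fx 0.1 fy -0.3 fz 0.2 op -0.0
6.575 [ 48.2  11.7 -41.4   0.  -36.9  -8.6] [0.4102 0.1712 0.0394] [ 0.3 -0.2  0.2] zaz -140.38 tilt [-1.e+00  2.e-04 -9.e-04] op -0.0
lug n 1031 x [-105.2  -93.9] -99.6 y [-37.3 -25.1] -31.2 z 54.7 world [0.4665 0.1427]
lug n 966 x [-110.6  -99.4] -105.0 y [-18.7  -6.6] -12.6 z 54.7 world [0.4509 0.1532]
lug n 783 x [-103.6  -92.3] -97.9 y [-0.   9.3] 4.6 z 54.5 world [0.4453 0.1708]
lug n 197 x [-124.8 -120.4] -122.6 y [15.1 20.1] 17.6 z 55.2 world [0.4185 0.1653]
finger 806 [[-35.2   6.1 -24.2]
 [-18.    9.8   0.4]
 [ -5.6  19.7   7.6]]
```

View pics/w4.png

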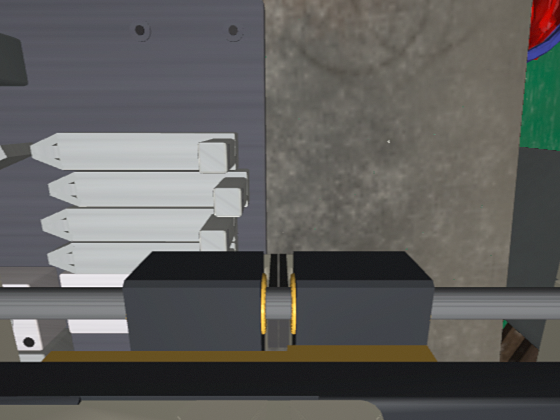

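```bash
python3 - <<'E'
from meas import *
from plan import *
s=np.load('w4.npz');P=cloud(s);p=ctrl.get_obs()['tool_pos'];L=(P-p)@R0().as_matrix()*1000
for v in (251,254,258,270,310,335): print(v,[(u,L[v,u].round(0).tolist()) for u in range(256,304,4)])
c=s['frame'][235:360,220:340];cv2.imwrite('pics/w4z.png',cv2.resize(c,None,fx=5,fy=5,interpolation=2))
E
```

```text
251 [(256, [-71.0, 39.0, -5.0]), (260, [-71.0, 39.0, -4.0]), (264, [27.0, 1.0, -7.0]), (268, [40.0, -5.0, -5.0]), (272, [40.0, -5.0, -2.0]), (276, [41.0, -5.0, 0.0]), (280, [40.0, -4.0, 3.0]), (284, [40.0, -5.0, 5.0]), (288, [40.0, -5.0, 7.0]), (292, [39.0, -4.0, 10.0]), (296, [-71.0, 39.0, 6.0]), (300, [-71.0, 39.0, 7.0])]
254 [(256, [-74.0, 39.0, -5.0]), (260, [-73.0, 39.0, -4.0]), (264, [-5.0, 11.0, -5.0]), (268, [-4.0, 11.0, -4.0]), (272, [1.0, 9.0, -2.0]), (276, [-1.0, 10.0, 0.0]), (280, [-1.0, 10.0, 2.0]), (284, [-1.0, 10.0, 4.0]), (288, [-4.0, 11.0, 6.0]), (292, [-5.0, 11.0, 8.0]), (296, [-72.0, 38.0, 6.0]), (300, [-73.0, 39.0, 7.0])]
258 [(256, [-75.0, 38.0, -5.0]), (260, [-76.0, 39.0, -3.0]), (264, [-69.0, 36.0, -3.0]), (268, [-9.0, 11.0, -3.0]), (272, [-6.0, 10.0, -2.0]), (276, [-6.0, 10.0, 0.0]), (280, [-6.0, 10.0, 2.0]), (284, [-6.0, 10.0, 4.0]), (288, [-9.0, 11.0, 6.0]), (292, [-10.0, 11.0, 8.0]), (296, [-76.0, 39.0, 6.0]), (300, [-76.0, 39.0, 7.0])]
270 [(256, [-83.0, 39.0, -4.0]), (260, [-83.0, 38.0, -3.0]), (264, [-71.0, 33.0, -3.0]), (268, [-19.0, 10.0, -3.0]), (272,
[... 177 characters left out ...]
.0]), (300, [-83.0, 38.0, 6.0])]
310 [(256, [-89.0, 32.0, -4.0]), (260, [-89.0, 32.0, -3.0]), (264, [-86.0, 30.0, -2.0]), (268, [-83.0, 28.0, -1.0]), (272, [-83.0, 28.0, -0.0]), (276, [-84.0, 28.0, 1.0]), (280, [-83.0, 28.0, 2.0]), (284, [-82.0, 28.0, 3.0]), (288, [-83.0, 28.0, 4.0]), (292, [-86.0, 30.0, 4.0]), (296, [-88.0, 31.0, 5.0]), (300, [-90.0, 32.0, 6.0])]
335 [(256, [-89.0, 25.0, -4.0]), (260, [-89.0, 25.0, -3.0]), (264, [-75.0, 16.0, -3.0]), (268, [-47.0, -4.0, -3.0]), (272, [-46.0, -4.0, -1.0]), (276, [-46.0, -4.0, 0.0]), (280, [-46.0, -4.0, 2.0]), (284, [-47.0, -4.0, 3.0]), (288, [-45.0, -5.0, 5.0]), (292, [-69.0, 12.0, 5.0]), (296, [-89.0, 25.0, 5.0]), (300, [-89.0, 25.0, 6.0])]
```

View pics/w4z.png

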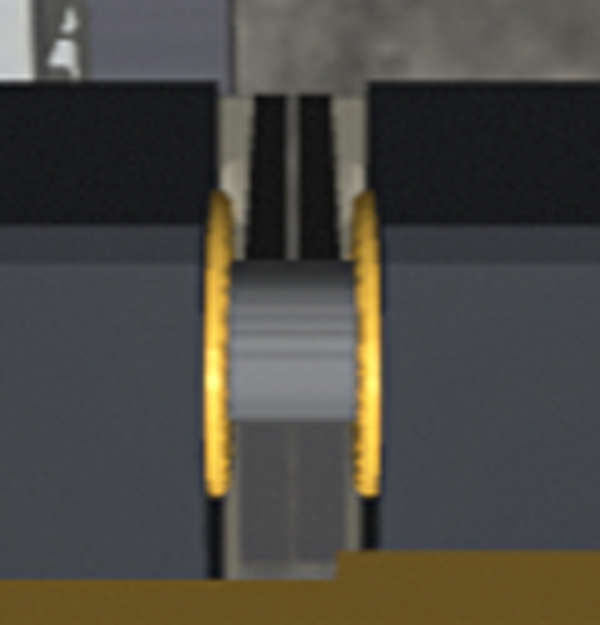

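>>> {"method": "servo_tool", "body": {"motion": [{"offset": [0, 0, -0.003], "roll": 0, "claw": -1}, {"offset": [0, 0, -0.004], "roll": 0, "claw": -1}, {"offset": [0, 0, -0.005], "roll": 0, "claw": -1}, {"offset": [0, 0, -0.005], "roll": 0, "claw": -1}, {"offset": [0, 0, -0.005], "roll": 0, "claw": -1}, {"offset": [0, 0, -0.005], "roll": 0, "claw": -1}, {"offset": [0, 0, -0.005], "roll": 0, "claw": -1}]}}

```text
clock: 7.5
tool_pos: [0.4343, 0.1912, 0.0385]
orientation: [-7.5, 90.0, -147.9]
force: [-1.1, -0.3, 1.0]
opening: 0.0006
```

```bash
python3 - <<'E'
from meas import *
from plan import *
tf()
s=snap('wrist','w5');lugs(s);snap('top','t5')
E
```

```text
t 7.50 TCP fix x -94.8 y 25.8 z 38.5  F fx -1.0 fy 0.5 fz 1.0 op 0.0006
lug n 954 x [-104.7  -93.6] -99.2 y [-37.4 -25.2] -31.3 z 54.8 world [0.4672 0.1431]
lug n 938 x [-110.   -98.8] -104.4 y [-18.8  -6.5] -12.6 z 54.7 world [0.4515 0.1537]
lug n 1307 x [-102.7  -89.9] -96.3 y [ 0. 18.] 9.0 z 54.6 world [0.4435 0.1759]
```

View pics/w5.png

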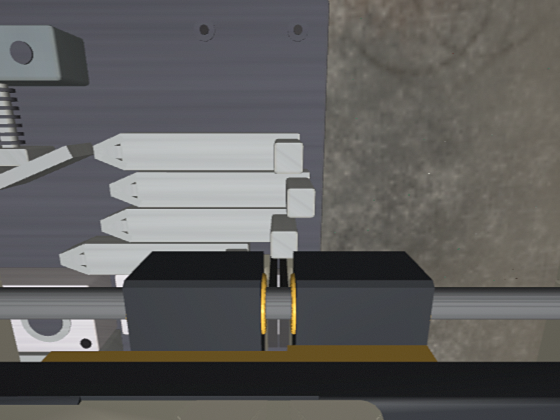

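>>> {"method": "servo_tool", "body": {"motion": [{"offset": [0, 0, -0.006], "roll": 0, "claw": -1}, {"offset": [0, 0, -0.007], "roll": 0, "claw": -1}, {"offset": [0, 0, -0.007], "roll": 0, "claw": -1}, {"offset": [0, 0, -0.007], "roll": 0, "claw": -1}, {"offset": [0, 0, -0.007], "roll": 0, "claw": -1}, {"offset": [0, 0, -0.007], "roll": 0, "claw": -1}, {"offset": [0, 0, -0.007], "roll": 0, "claw": -1}, {"offset": [0, 0, -0.007], "roll": 0, "claw": -1}, {"offset": [0, 0, -0.006], "roll": 0, "claw": -1}, {"offset": [0, 0, -0.005], "roll": 0, "claw": -1}, {"offset": [0, 0, -0.004], "roll": 0, "claw": -1}]}}

```text
clock: 8.98
tool_pos: [0.4882, 0.2357, 0.0385]
orientation: [17.5, 90.0, -122.9]
force: [-2.2, -2.7, 1.5]
opening: 0.0006
```

```bash
python3 - <<'E'
from meas import *
from plan import *
tf()
s=snap('wrist','w6');lugs(s)
E
```

```text
t 8.97 TCP fix x -24.9 y 25.7 z 38.5  F fx -3.5 fy -0.7 fz 1.5 op 0.0006
lug n 1256 x [-104.1  -92.8] -98.4 y [-37.4 -25.3] -31.4 z 54.5 world [0.4686 0.1443]
lug n 1225 x [-109.5  -98.3] -103.9 y [-18.8  -6.6] -12.7 z 54.4 world [0.4527 0.1549]
lug n 1129 x [-102.4  -91.2] -96.8 y [-0.1 11.9] 5.9 z 54.4 world [0.4463 0.1734]
lug n 234 x [-31.2 -25.9] -28.6 y [15.2 19.9] 17.5 z 54.5 world [0.4907 0.2251]
lug n 228 x [-24.5 -19.2] -21.8 y [15.1 19.9] 17.5 z 54.6 world [0.4961 0.2296]
```

View pics/w6.png

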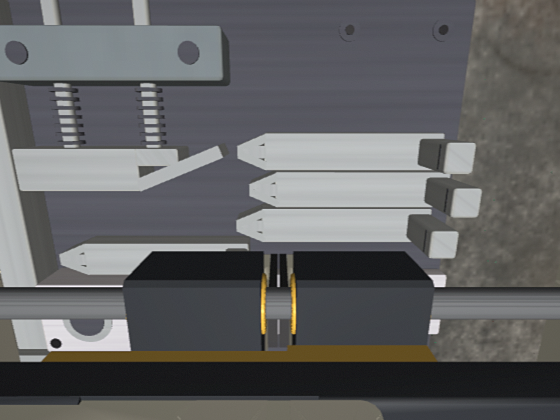

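>>> {"method": "servo_tool", "body": {"motion": [{"offset": [0, 0, -0.003], "roll": 0, "claw": -1}, {"offset": [0, 0, -0.003], "roll": 0, "claw": -1}, {"offset": [0, 0, -0.002], "roll": 0, "claw": -1}, {"offset": [0, 0, -0.0015], "roll": 0, "claw": -1}]}}

```text
clock: 9.52
tool_pos: [0.4953, 0.2416, 0.0386]
orientation: [0.3, 90.0, -140.1]
force: [-1.1, -1.6, 0.6]
opening: 0.0005
```

```bash
python3 - <<'E'
from plan import *
tf()
E
```

```text
t 9.53 TCP fix x -15.6 y 25.7 z 38.6  F fx -1.9 fy -0.5 fz 0.6 op 0.0005
```

>>> {"method": "servo_tool", "body": {"motion": [{"offset": [0, 0, -0.001], "roll": 0, "claw": -1}, {"offset": [0, 0, -0.001], "roll": 0, "claw": -1}]}}

```text
clock: 9.78
tool_pos: [0.4966, 0.2427, 0.0385]
orientation: [0.3, 90.0, -140.2]
force: [-3.2, -1.6, 2.6]
opening: 0.0005
```

```bash
python3 - <<'E'
from plan import *
from h import *
tf()
s=snap('wrist','w7')
E
```

```text
t 9.78 TCP fix x -14.0 y 25.7 z 38.5  F fx -3.5 fy 0.8 fz 2.6 op 0.0005
```

View pics/w7.png

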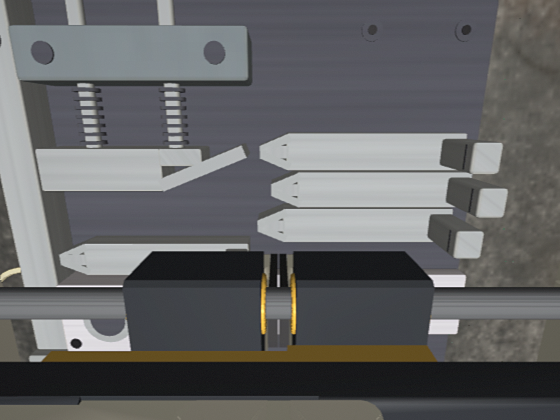

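>>> {"method": "servo_tool", "body": {"motion": [{"offset": [0, 0, -0.001], "roll": 0, "claw": -1}, {"offset": [0, 0, -0.001], "roll": 0, "claw": -1}]}}

```text
clock: 10.07
tool_pos: [0.4967, 0.2426, 0.0383]
orientation: [0.5, 89.8, -139.9]
force: [-8.7, -5.0, 7.4]
opening: 0.0004
```

```bash
python3 - <<'E'
from plan import *
tf()
E
```

```text
t 10.07 TCP fix x -14.0 y 25.6 z 38.3  F fx -9.9 fy 1.7 fz 7.4 op 0.0004
```

>>> {"method": "servo_tool", "body": {"motion": [{"offset": [0, 0, 0.005], "roll": 0, "claw": -1}, {"offset": [0, 0, 0.02], "roll": 0, "claw": -1}, {"offset": [-0.045, 0, 0.02], "roll": 0, "claw": -1}, {"offset": [0, 0.009, 0.034], "roll": 0, "claw": -1}, {"offset": [0, 0.0095, 0.034], "roll": 0, "claw": -1}, {"offset": [0, 0, 0], "roll": 0, "claw": -1}, {"offset": [0, 0, 0], "roll": 0, "claw": -1}]}}

```text
clock: 10.95
tool_pos: [0.4241, 0.1588, 0.0842]
orientation: [177.6, 89.9, 37.2]
force: [0.4, 0.2, -0.0]
opening: 0.0004
```

```bash
cat >> meas.py <<'E'
def edges(s):
    P=cloud(s);x,y,z=fx(P,C,TH);z=cv2.medianBlur(np.nan_to_num(z).astype(np.float32),3)
    def pr(n,a,v,q):
        if a.sum()>15: print(n,a.sum(),np.percentile(v[a],q).round(1))
    pr('jawface y',(z>30)&(z<41)&(x>45)&(x<88)&(y>-50)&(y<0),y,98)
    pr('stop face x',(z>27)&(z<40)&(x>85)&(y>-10)&(y<30),x,2)
    pr('plate face y',(z>31)&(z<42)&(x>45)&(x<85)&(y>20)&(y<70),y,2)
    pr('plate x0',(z>31)&(z<42)&(x>-15)&(x<85)&(y>40)&(y<70),x,2)
    for i,yc in enumerate((26,8,-10,-31)):
        pr('nose x bar%d'%(i+1),(z>22)&(z<30)&(abs(y-yc)<3)&(x>0)&(x<99),x,99)
E
python3 - <<'E'
from meas import *
from plan import *
tf()
s=snap('wrist','w8');lugs(s);edges(s)
E
```

```text
t 10.95 TCP fix x -123.3 y 7.3 z 84.2  F fx 0.5 fy -0.1 fz -0.0 op 0.0004
lug n 579 x [-105.3  -93.9] -99.6 y [-37.5 -25.3] -31.4 z 54.7 world [0.4669 0.1424]
lug n 554 x [-110.7  -99.2] -105.0 y [-18.8  -6.6] -12.7 z 54.6 world [0.4512 0.1532]
lug n 409 x [-103.6  -92.3] -97.9 y [-0.1  8.1] 4.0 z 54.5 world [0.4457 0.1704]
lug n 703 x [ 1.  12.2] 6.6 y [18.7 31.2] 25.0 z 54.0 world [0.5125 0.2525]
jawface y 122 -13.2
plate face y 323 35.3
plate x0 575 2.0
nose x bar1 561 64.1
nose x bar4 242 50.4
```

View pics/w8.png

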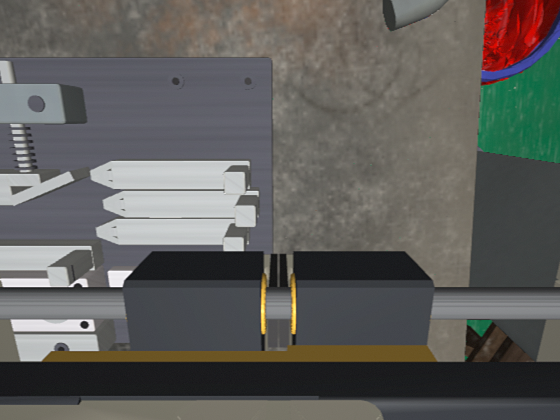

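>>> {"method": "servo_tool", "body": {"motion": [{"offset": [0.028, 0, 0], "roll": 0, "claw": -1}, {"offset": [0.027, 0, 0], "roll": 0, "claw": -1}, {"offset": [0, 0, 0], "roll": 0, "claw": -1}, {"offset": [0, 0, -0.003], "roll": 0, "claw": -1}, {"offset": [0, 0, -0.004], "roll": 0, "claw": -1}, {"offset": [0, 0, -0.006], "roll": 0, "claw": -1}, {"offset": [0, 0, -0.007], "roll": 0, "claw": -1}, {"offset": [0, 0, -0.007], "roll": 0, "claw": -1}]}}

```text
clock: 12.0
tool_pos: [0.4441, 0.1752, 0.0288]
orientation: [21.5, 90.0, -118.9]
force: [-3.5, -2.2, 4.4]
opening: 0.0003
```

```bash
python3 - <<'E'
from meas import *
from plan import *
tf()
s=snap('wrist','w9');lugs(s)
E
```

```text
t 12.00 TCP fix x -97.4 y 7.1 z 28.8  F fx -4.1 fy 0.5 fz 4.4 op 0.0003
lug n 1062 x [-104.6  -93.7] -99.2 y [-37.6 -25.3] -31.4 z 54.8 world [0.4675 0.1426]
lug n 979 x [-109.7  -98.7] -104.2 y [-18.9  -1.2] -10.0 z 54.3 world [0.4521 0.1552]
lug n 221 x [-97.  -91.9] -94.4 y [-3.2  1.6] -0.8 z 50.3 world [0.4516 0.169 ]
lug n 930 x [ 1.1 12.6] 6.8 y [19.4 31. ] 25.2 z 54.5 world [0.5115 0.2535]
```

View pics/w9.png

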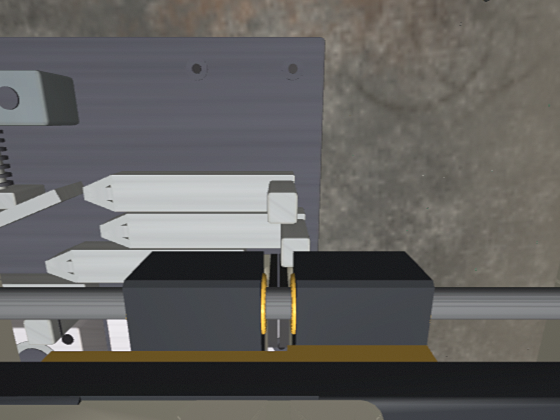

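>>> {"method": "servo_tool", "body": {"motion": [{"offset": [0, 0, -0.006], "roll": 0, "claw": -1}, {"offset": [0, 0, -0.007], "roll": 0, "claw": -1}, {"offset": [0, 0, -0.007], "roll": 0, "claw": -1}, {"offset": [0, 0, -0.007], "roll": 0, "claw": -1}, {"offset": [0, 0, -0.007], "roll": 0, "claw": -1}, {"offset": [0, 0, -0.007], "roll": 0, "claw": -1}]}}

```text
clock: 12.8
tool_pos: [0.4758, 0.2015, 0.0286]
orientation: [2.2, 90.0, -138.2]
force: [-3.1, -3.2, 5.2]
opening: 0.0003
```

```bash
python3 - <<'E'
from meas import *
from plan import *
tf()
s=snap('wrist','w10');lugs(s);edges(s)
E
```

```text
t 12.80 TCP fix x -56.3 y 7.2 z 28.6  F fx -4.5 fy -0.5 fz 5.2 op 0.0003
lug n 1238 x [-104.2  -93. ] -98.6 y [-37.6 -25.4] -31.5 z 54.6 world [0.4684 0.1434]
lug n 696 x [-109.7  -98.5] -104.1 y [-19.  -12.6] -15.8 z 53.9 world [0.4544 0.1518]
lug n 211 x [-55.8 -50.7] -53.2 y [-3.2  2. ] -0.6 z 50.0 world [0.4832 0.1953]
lug n 215 x [-62.3 -57.1] -59.7 y [-3.2  2.1] -0.6 z 50.0 world [0.4786 0.1915]
lug n 219 x [ 9.1 13. ] 11.0 y [19.2 30.6] 24.9 z 54.8 world [0.5162 0.2567]
jawface y 2418 -14.0
plate face y 1997 35.2
plate x0 1842 21.6
nose x bar2 959 59.9
nose x bar4 569 73.1
```

View pics/w10.png

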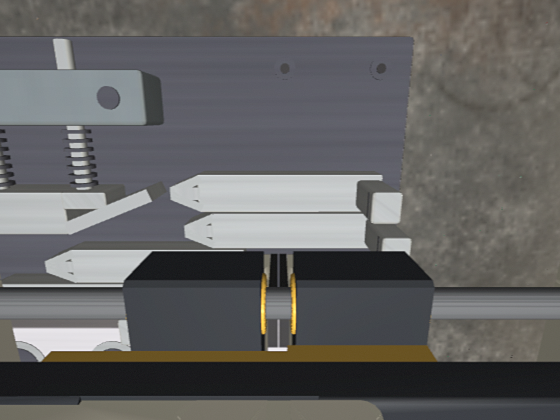

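>>> {"method": "servo_tool", "body": {"motion": [{"offset": [0, 0, -0.006], "roll": 0, "claw": -1}, {"offset": [0, 0, -0.007], "roll": 0, "claw": -1}, {"offset": [0, 0, -0.007], "roll": 0, "claw": -1}, {"offset": [0, 0, -0.007], "roll": 0, "claw": -1}, {"offset": [0, 0, -0.006], "roll": 0, "claw": -1}, {"offset": [0, 0, -0.004], "roll": 0, "claw": -1}, {"offset": [0, 0, -0.002], "roll": 0, "claw": -1}]}}

```text
clock: 13.72
tool_pos: [0.5056, 0.2262, 0.0285]
orientation: [-0.3, 90.0, -140.7]
force: [-2.4, -3.2, 3.4]
opening: 0.0001
```

```bash
python3 - <<'E'
from plan import *
tf()
E
```

```text
t 13.72 TCP fix x -17.5 y 7.2 z 28.5  F fx -3.9 fy -0.9 fz 3.4 op 0.0001
```

>>> {"method": "servo_tool", "body": {"motion": [{"offset": [0, 0, -0.002], "roll": 0, "claw": -1}, {"offset": [0, 0, -0.0015], "roll": 0, "claw": -1}, {"offset": [0, 0, -0.001], "roll": 0, "claw": -1}]}}

```text
clock: 14.1
tool_pos: [0.5075, 0.2276, 0.0284]
orientation: [-0.7, 89.8, -141.1]
force: [-8.7, -5.0, 9.0]
opening: 0.0005
```

```bash
python3 - <<'E'
from plan import *
tf()
E
```

```text
t 14.10 TCP fix x -15.1 y 7.2 z 28.4  F fx -9.9 fy 1.7 fz 9.0 op 0.0005
```

>>> {"method": "servo_tool", "body": {"motion": [{"offset": [0, 0, -0.001], "roll": 0, "claw": -1}, {"offset": [0, 0, -0.001], "roll": 0, "claw": -1}]}}

```text
clock: 14.35
tool_pos: [0.5077, 0.2276, 0.0283]
orientation: [-0.7, 89.6, -141.1]
force: [-14.3, -8.3, 15.2]
opening: 0.0003
```

```bash
python3 - <<'E'
from plan import *
tf()
E
```

```text
t 14.35 TCP fix x -15.1 y 7.1 z 28.3  F fx -16.3 fy 2.7 fz 15.2 op 0.0003
```

>>> {"method": "servo_tool", "body": {"motion": [{"offset": [0, 0, 0.005], "roll": 0, "claw": -1}, {"offset": [0, 0, 0.02], "roll": 0, "claw": -1}, {"offset": [-0.055, 0, 0.02], "roll": 0, "claw": -1}, {"offset": [0, 0.009, 0.037], "roll": 0, "claw": -1}, {"offset": [0, 0.0098, 0.0375], "roll": 0, "claw": -1}, {"offset": [0, 0, 0], "roll": 0, "claw": -1}, {"offset": [0, 0, 0], "roll": 0, "claw": -1}]}}

```text
clock: 15.22
tool_pos: [0.4315, 0.1405, 0.0841]
orientation: [177.4, 89.9, 37.0]
force: [0.5, -0.0, 1.2]
opening: 0.0005
```

```bash
python3 - <<'E'
from meas import *
from plan import *
tf()
s=snap('wrist','w11');lugs(s);edges(s)
E
```

```text
t 15.22 TCP fix x -129.3 y -11.5 z 84.1  F fx 0.4 fy -0.3 fz 1.2 op 0.0005
lug n 575 x [-105.3  -94. ] -99.6 y [-37.6 -25.3] -31.4 z 54.6 world [0.467 0.142]
lug n 409 x [-110.8  -99.4] -105.1 y [-18.9 -10.7] -14.8 z 54.4 world [0.4523 0.1514]
lug n 717 x [ 1.  12.4] 6.7 y [-0.1 12.2] 6.0 z 54.1 world [0.5244 0.238 ]
jawface y 32 -13.9
plate face y 284 47.8
plate x0 2206 1.9
nose x bar1 274 60.7
nose x bar2 460 58.4
nose x bar4 249 49.4
```

View pics/w11.png

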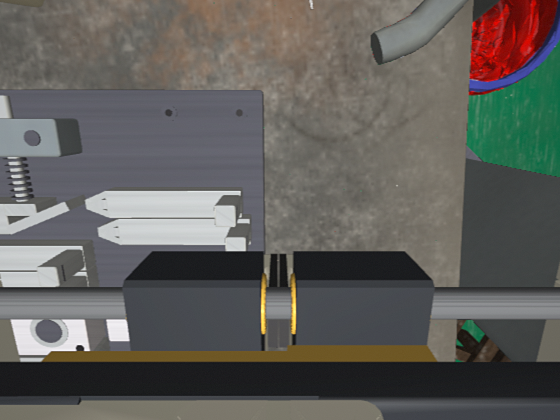

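>>> {"method": "servo_tool", "body": {"motion": [{"offset": [0.028, 0, 0], "roll": 0, "claw": -1}, {"offset": [0.027, 0, 0], "roll": 0, "claw": -1}, {"offset": [0, 0, 0], "roll": 0, "claw": -1}, {"offset": [0, 0, -0.003], "roll": 0, "claw": -1}, {"offset": [0, 0, -0.004], "roll": 0, "claw": -1}, {"offset": [0, 0, -0.006], "roll": 0, "claw": -1}, {"offset": [0, 0, -0.007], "roll": 0, "claw": -1}, {"offset": [0, 0, -0.007], "roll": 0, "claw": -1}, {"offset": [0, 0, -0.007], "roll": 0, "claw": -1}, {"offset": [0, 0, -0.006], "roll": 0, "claw": -1}]}}

```text
clock: 16.52
tool_pos: [0.4614, 0.1651, 0.0287]
orientation: [11.6, 90.0, -128.8]
force: [-3.8, -3.6, 5.7]
opening: 0.0005
```

```bash
python3 - <<'E'
from meas import *
from plan import *
tf()
s=snap('wrist','w12');lugs(s);edges(s)
E
```

```text
t 16.52 TCP fix x -90.5 y -11.7 z 28.7  F fx -5.3 fy -0.4 fz 5.7 op 0.0005
lug n 898 x [-104.3  -91.8] -98.0 y [-37.7 -19.8] -28.8 z 54.3 world [0.4685 0.1443]
lug n 221 x [-90.1 -84.9] -87.5 y [-22. -17.] -19.5 z 50.7 world [0.4689 0.1589]
lug n 1113 x [ 1.2 12.5] 6.8 y [ 0.6 19.6] 10.1 z 54.2 world [0.5223 0.2408]
nose x bar1 341 50.1
nose x bar3 549 25.7
nose x bar4 466 46.2
```

View pics/w12.png

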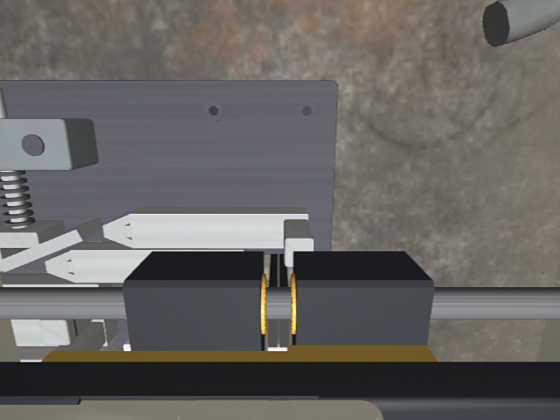

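>>> {"method": "servo_tool", "body": {"motion": [{"offset": [0, 0, -0.005], "roll": 0, "claw": -1}, {"offset": [0, 0, -0.005], "roll": 0, "claw": -1}, {"offset": [0, 0, -0.005], "roll": 0, "claw": -1}, {"offset": [0, 0, -0.005], "roll": 0, "claw": -1}, {"offset": [0, 0, -0.005], "roll": 0, "claw": -1}]}}

```text
clock: 17.2
tool_pos: [0.4772, 0.1776, 0.0283]
orientation: [0.8, 89.5, -139.7]
force: [-13.1, -11.6, 17.9]
opening: 0.0002
```

```bash
python3 - <<'E'
from meas import *
from plan import *
tf()
s=snap('wrist','w13');lugs(s);edges(s)
E
```

```text
t 17.20 TCP fix x -70.3 y -12.0 z 28.3  F fx -17.5 fy -0.6 fz 17.9 op 0.0002
lug n 606 x [-104.4  -93.1] -98.8 y [-37.7 -32.5] -35.1 z 54.0 world [0.4705 0.1402]
lug n 222 x [-69.8 -64.6] -67.2 y [-22.5 -17.5] -20.0 z 50.0 world [0.4848 0.1716]
lug n 206 x [-76.3 -71. ] -73.6 y [-22.5 -17.4] -20.0 z 50.6 world [0.4801 0.1678]
lug n 1106 x [ 1.2 12.5] 6.8 y [ 1.2 19.6] 10.4 z 54.3 world [0.5232 0.24  ]
jawface y 1283 -16.9
plate face y 102 34.8
nose x bar1 699 68.8
nose x bar3 942 45.9
nose x bar4 135 22.4
```

View pics/w13.png

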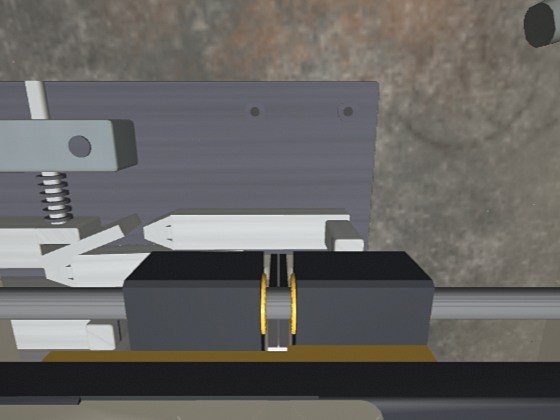

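>>> {"method": "servo_tool", "body": {"motion": [{"offset": [-0.001, 0, -0.004], "roll": 0, "claw": -1}, {"offset": [-0.001, 0, -0.004], "roll": 0, "claw": -1}, {"offset": [0, 0, -0.004], "roll": 0, "claw": -1}, {"offset": [0, 0, -0.004], "roll": 0, "claw": -1}]}}

```text
clock: 17.75
tool_pos: [0.4915, 0.1901, 0.0298]
orientation: [-5.5, 89.8, -146.0]
force: [-4.9, -3.4, -1.0]
opening: 0.0003
```

```bash
python3 - <<'E'
from meas import *
from plan import *
tf();state()
s=snap('wrist','w14');lugs(s);edges(s)
E
```

```text
t 17.75 TCP fix x -51.4 y -11.5 z 29.8  F fx -6.0 fy 0.5 fz -1.0 op 0.0003
17.75 [ 42.5  19.3 -31.4  -0.  -39.5  -2.9] [0.4915 0.1901 0.0298] [-4.9 -3.4 -1. ] zaz -140.45 tilt [-1.0e+00 -3.0e-04  3.5e-03] op 0.0003
lug n 722 x [-104.2  -93.1] -98.6 y [-37.7 -30.9] -34.3 z 54.0 world [0.4705 0.141 ]
lug n 219 x [-50.9 -45.7] -48.3 y [-22.1 -16.9] -19.5 z 49.9 world [0.4991 0.184 ]
lug n 209 x [-57.4 -52.1] -54.8 y [-22.1 -16.7] -19.4 z 50.3 world [0.4943 0.1801]
jawface y 3089 -20.1
plate face y 192 34.8
nose x bar1 1127 89.2
nose x bar3 939 64.8
nose x bar4 31 41.0
```

View pics/w14.png

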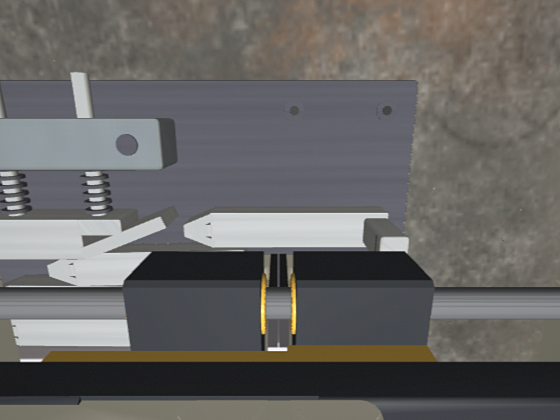

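>>> {"method": "servo_tool", "body": {"motion": [{"offset": [0.0005, 0, -0.004], "roll": 0, "claw": -1}, {"offset": [0, 0, -0.005], "roll": 0, "claw": -1}, {"offset": [0, 0, -0.005], "roll": 0, "claw": -1}, {"offset": [0, 0, -0.005], "roll": 0, "claw": -1}, {"offset": [0, 0, -0.004], "roll": 0, "claw": -1}]}}

```text
clock: 18.42
tool_pos: [0.5097, 0.2054, 0.0294]
orientation: [-9.5, 89.9, -150.0]
force: [-4.9, -2.0, -0.2]
opening: 0.0006
```

```bash
python3 - <<'E'
from meas import *
from plan import *
tf()
s=snap('wrist','w15');edges(s)
E
```

```text
t 18.43 TCP fix x -27.6 y -11.4 z 29.4  F fx -5.1 fy 1.5 fz -0.2 op 0.0006
jawface y 3898 -20.5
stop face x 790 100.8
nose x bar1 851 98.1
nose x bar3 944 88.5
nose x bar4 40 40.9
```

>>> {"method": "servo_tool", "body": {"motion": [{"offset": [0, 0, -0.004], "roll": 0, "claw": -1}, {"offset": [0, 0, -0.004], "roll": 0, "claw": -1}, {"offset": [0, 0, -0.002], "roll": 0, "claw": -1}, {"offset": [0, 0, -0.0015], "roll": 0, "claw": -1}]}}

```text
clock: 18.98
tool_pos: [0.5188, 0.2129, 0.0297]
orientation: [-12.0, 89.9, -152.4]
force: [-5.2, -1.9, -0.5]
opening: 0.0003
```

```bash
python3 - <<'E'
from meas import *
from plan import *
tf()
s=snap('wrist','w16');edges(s);lugs(s)
E
```

```text
t 18.98 TCP fix x -15.8 y -11.4 z 29.7  F fx -5.3 fy 1.9 fz -0.5 op 0.0003
jawface y 3946 -20.3
stop face x 1527 101.0
nose x bar1 634 98.6
nose x bar3 897 98.4
nose x bar4 35 40.9
lug n 1345 x [-104.1  -92.9] -98.5 y [-37.7 -25.7] -31.7 z 54.2 world [0.4692 0.1435]
lug n 213 x [-15.4 -10.2] -12.8 y [-21.8 -16.9] -19.4 z 49.6 world [0.5263 0.2068]
lug n 213 x [-21.9 -16.7] -19.3 y [-21.9 -16.6] -19.2 z 49.9 world [0.5216 0.2028]
```

View pics/w16.png

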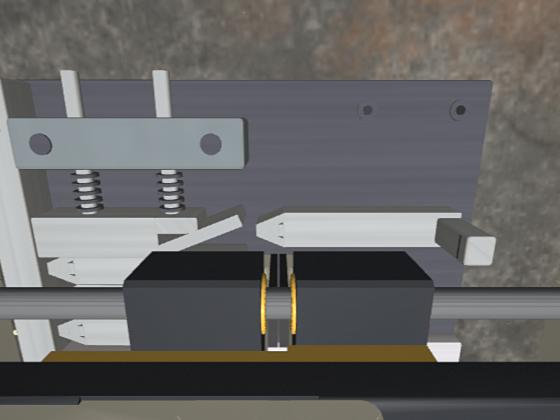

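>>> {"method": "servo_tool", "body": {"motion": [{"offset": [0, 0, -0.001], "roll": 0, "claw": -1}, {"offset": [0, 0, -0.001], "roll": 0, "claw": -1}, {"offset": [0, 0, -0.001], "roll": 0, "claw": -1}]}}

```text
clock: 19.4
tool_pos: [0.5197, 0.2134, 0.0294]
orientation: [-4.7, 89.7, -145.1]
force: [-9.9, -5.7, 3.6]
opening: 0.0003
```

```bash
python3 - <<'E'
from plan import *
tf()
E
```

```text
t 19.40 TCP fix x -14.8 y -11.5 z 29.4  F fx -11.3 fy 1.9 fz 3.6 op 0.0003
```

>>> {"method": "servo_tool", "body": {"motion": [{"offset": [0, 0, -0.0015], "roll": 0, "claw": -1}, {"offset": [0, 0, -0.0015], "roll": 0, "claw": -1}]}}

```text
clock: 19.65
tool_pos: [0.5196, 0.2133, 0.0289]
orientation: [-3.8, 89.4, -144.3]
force: [-17.5, -10.9, 10.6]
opening: 0.0
```

```bash
python3 - <<'E'
from plan import *
tf()
E
```

```text
t 19.65 TCP fix x -14.9 y -11.6 z 28.9  F fx -20.5 fy 2.7 fz 10.6 op 0.0
```

>>> {"method": "servo_tool", "body": {"motion": [{"offset": [0, 0, 0.006], "roll": 0, "claw": -1}, {"offset": [0, 0, 0.02], "roll": 0, "claw": -1}, {"offset": [-0.05, 0, 0.02], "roll": 0, "claw": -1}, {"offset": [-0.055, -0.02, 0], "roll": 0, "claw": -1}, {"offset": [-0.055, -0.03, 0], "roll": 0, "claw": -1}, {"offset": [-0.05, -0.03, 0], "roll": 0, "claw": -1}, {"offset": [0, 0, 0], "roll": 0, "claw": -1}, {"offset": [0, 0, 0], "roll": 0, "claw": -1}]}}

```text
clock: 20.65
tool_pos: [0.438, 0.25, 0.2404]
orientation: [-167.0, 89.8, 52.6]
force: [-0.3, -0.4, 0.2]
opening: 0.0006
```

```bash
python3 - <<'E'
from meas import *
from plan import *
tf()
s=snap('wrist','w17');edges(s);lugs(s);snap('top','t17')
E
```

```text
t 20.65 TCP fix x -54.5 y 68.7 z 240.4  F fx -0.5 fy -0.1 fz 0.2 op 0.0006
jawface y 915 -19.8
stop face x 769 101.2
plate face y 1251 35.8
plate x0 2220 2.8
nose x bar1 439 98.1
nose x bar2 467 98.5
nose x bar3 472 98.3
nose x bar4 27 40.6
lug n 201 x [-104.6  -93.4] -99.0 y [-36.8 -24.6] -30.7 z 54.7 world [0.4669 0.144 ]
lug n 187 x [ 1.3 12.6] 7.0 y [-16.2  -4.4] -10.3 z 54.8 world [0.5351 0.2268]
lug n 192 x [ 1.3 12.7] 7.0 y [ 2.1 14.3] 8.2 z 54.6 world [0.5233 0.241 ]
lug n 188 x [ 1.2 12.7] 7.0 y [20.1 32.6] 26.4 z 54.6 world [0.5118 0.2549]
```

View pics/w17.png

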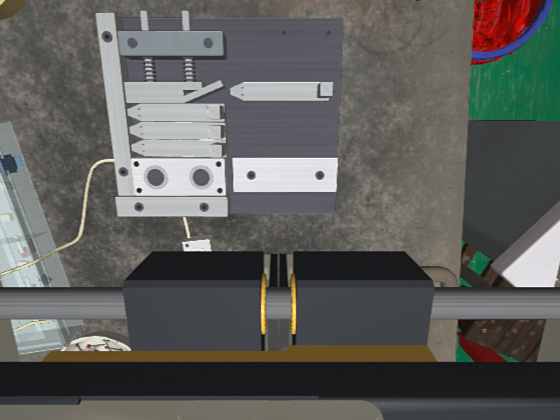

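```bash
python3 -c "
from plant import ctrl
print(ctrl.close_job())"
```

```text
the job is handed in; nothing more can be done
None
```

I pushed bars 1, 2 and 3 into the gap in that order, sliding each along the bed to the end stop with the shut fingertips. I stopped there because bar 3 pressed the jaw back. The job was handed in about 21 s into the 64 s allowed, with the arm clear above the bench.

**Last checks (wrist camera, gripper clear of the fixture):**
- **Bars home:** the lugs' rear faces read x = 1.2, 1.3 and 1.3 mm, against a target of 1 mm. Each bar stood still while the push force rose, to about 10, 16 and 20 N in turn.
- **Snug:** the jaw face went from y of about -13.5 to -19.8 mm, so the jaw is back about 6 mm. The widths measured beforehand (54 mm of bars in a gap of about 49 mm) predicted about 5 mm. After bar 2 the jaw was still fully forward.
- **Plate and bar 4:** the plate's gap face reads y = 35.8 mm and it sits against the fence. Bar 4 is still where it was waiting.
- **Bystanders:** I saw no change to the other things on the bench, but I did not measure them again.

**Disagreements:**
- The depth-based nose reading gave 98 mm for all three bars instead of 101 mm. I put this down to edge smoothing, because the lug positions and the push force both agree the bars are home.
- While bar 3 was on the ramp, the fingers pressed it down with up to about 18 N. I eased that by raising the tool 2 mm. The measured lug heights showed no sign of lifting.

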